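Pack a spares case and lock its cover with T-toggles

TASK

Pack the spares case: put every loose spacer tube and angle bracket from the bench into its two bays, one kind in each bay, either way round. Then lay the cover on so it sits flat inside the rim, and lock it with two of the T-toggles from the tray, one in each slot: foot through the slot until the collar rests on the cover, near the middle of the slot, then a quarter turn so that the foot lies across the slot. Leave the tape, the screwdriver and the pail where they are.

Things in the scene. Friction and masses are not known exactly. Their poses are not given: they have to be found in the camera images.
- case: open grey sheet-metal case fixed to the bench, 160 (x) x 248 (y) x 68 mm high outside, plus a flared lip 78 mm high that stands out 8 mm. 5 mm walls and floor. Origin: centre of its underside; y along its long side, z up. Two cross walls (5 mm, at y = -32.5 and +32.5 mm, 62 mm high) leave an equal open bay at each end and a 60 mm wide spine between. Same when turned half a turn
- case_spine (a point): centre of the top of the spine's flange, 62 mm above the bench, where the cover's underside rests, inside the walls with 3 mm play all round. Axes as the case. The flange is 6 mm thick, with two openings 26 mm (x) by 60 mm (y) at x = -47 and +47 mm; hollow below, down to the floor
- case_bay0 (a point): centre of the floor of the bay at the case's -y end, 5 mm above the bench, axes as the case; the bay is 150 (x) x 84 (y) mm and 57 mm deep below the cover
- case_bay1 (a point): the same for the bay at the case's +y end
- cover: flat aluminium cover, 144 (x) x 232 (y) x 6 mm, 0.35 kg, lying face up on the bench; origin: centre of its underside, y along its long side, z up. Two slots through it, and between them a black bar pull along y, 12 mm wide (x), 70 mm long, top 42 mm above the underside. Same when turned half a turn
- cover_pull (a point): middle of the cover's pull, 34 mm above its underside; grasp across x (12 mm)
- cover_slot0 (a point): centre of the mouth of the slot at x = -47 mm in the cover's top face; slot 22 mm wide (x), 54 mm long (y), over a flange opening when the cover is on. With a toggle's collar down on the seated cover, the toggle's origin is 42 mm above the bench, 20 mm below the cover's underside, and its foot is 4 mm clear below the flange, free to turn
- cover_slot1 (a point): the same, slot at x = +47 mm
- tray: grey tray fixed to the bench, 70 (x) x 200 (y) x 30 mm, with three compartments side by side along y, 4 mm walls and floor; a toggle stands in each. Origin: centre of its underside
- toggle0: T-toggle (quarter-turn fastener) upright on its foot, 67 mm tall, 0.09 kg; three alike. Origin: centre of the foot's underside, z up. Steel foot bar 48 (x) x 16 (y) x 10 mm, round stem 14 mm across from z = 10 to 26 mm, round collar 34 mm across from z = 26 to 31 mm, black flat wing 42 (x) x 12 (y) mm from z = 31 to 67 mm, parallel to the foot
- toggle1: T-toggle (quarter-turn fastener) upright on its foot, 67 mm tall, 0.09 kg; three alike. Origin: centre of the foot's underside, z up. Steel foot bar 48 (x) x 16 (y) x 10 mm, round stem 14 mm across from z = 10 to 26 mm, round collar 34 mm across from z = 26 to 31 mm, black flat wing 42 (x) x 12 (y) mm from z = 31 to 67 mm, parallel to the foot
- toggle2: T-toggle (quarter-turn fastener) upright on its foot, 67 mm tall, 0.09 kg; three alike. Origin: centre of the foot's underside, z up. Steel foot bar 48 (x) x 16 (y) x 10 mm, round stem 14 mm across from z = 10 to 26 mm, round collar 34 mm across from z = 26 to 31 mm, black flat wing 42 (x) x 12 (y) mm from z = 31 to 67 mm, parallel to the foot
- tube0: square steel spacer tube, 66 (x, its axis) x 30 x 30 mm, lying on the bench; origin: centre of its underside, 15 mm below its axis. May be absent
- tube1: square steel spacer tube, 66 (x, its axis) x 30 x 30 mm, lying on the bench; origin: centre of its underside, 15 mm below its axis. May be absent
- bracket0: steel angle bracket, L section, 66 mm long (x), legs 40 x 40 mm, 9 mm thick; origin: centre of the underside of the flat leg (y from -20 to +20 mm, z 0 to 9 mm); the other leg stands up at y = 11 to 20 mm, to z = 40 mm. May be absent
- bracket1: steel angle bracket, L section, 66 mm long (x), legs 40 x 40 mm, 9 mm thick; origin: centre of the underside of the flat leg (y from -20 to +20 mm, z 0 to 9 mm); the other leg stands up at y = 11 to 20 mm, to z = 40 mm. May be absent
- tape: roll of masking tape, 100 mm across, 24 mm high, lying flat; bystander
- driver: screwdriver lying on the bench; bystander
- pail: small olive plastic pail, 120 mm across the rim, 110 mm high; bystander
There are look-alikes about, which are no part of the job. What is shaped like the bracket1 but purple is not meant. What is shaped like the tube0 but green is not meant.

How it is judged:
By the outcome, as a careful person would: the job done as asked, in the order asked, and still so for the second after the job is handed in, with the robot touching nothing.
Of tube0, tube1, bracket0, bracket1 only 2 to 4 are there at a start; the rules pass over those that are not, and their reading is None.
At some moment in a run one of tube0, tube1, bracket0, bracket1 may be knocked a few centimetres aside while the robot is not near it.
It also fails if it takes over 210 s, if anything falls off the work surface, if the arm or the gripper's body presses on something with over 40 N, if the wrist force passes 120 N, or if a joint passes its speed limit or range.

ROBOT

A 6-joint arm with a two-finger parallel gripper is mounted at the origin on the work surface. World frame = base frame: x ahead of the robot, y to its left, z up, the work surface at z = 0. Lengths are in m, angles in rad, forces in N, time in s.
With the tool pointing down it reaches from about 0.35 to 0.775 m from the base axis. Payload 5.5 kg.
Tool frame: the origin (TCP) lies midway between the tips of the shut fingers; the grasp point (between the pads) lies 19 mm behind it; z points along the fingers, y is the direction in which the jaws open and shut (so a half turn about z gives the same grasp; the last joint's range is limited). The gripper opens to 85 mm and grips with 20 to 120 N. Pads are 22 mm wide; open, the fingers measure 114 mm over their backs; the gripper's body (76 mm by 85 mm) begins 54 mm behind the grasp point. The pads swing forward as they close: fully open they stand 13 mm farther back than shut.
Start: joints at [-1.327, 0.313, 0.046, 1.304, 0, 1.431], TCP at [0.215, -0.533, 0.231] pointing down, gripper open.
Joint ranges: [-2.76, 2.76], [-0.86, 1.69], [-1.03, 1.26], [-2.2, 2.34], [-1.47, 1.5], [-3.14, 3.14]. Speed limits (rad/s): [2.57, 2.57, 3.14, 3.14, 3.14, 3.14].

INTERFACE

Orientations are given as a unit quaternion [w, x, y, z].
In Python, from workcell import env gives the robot as it stands.
- The arm moves only by the shell command python3 -m creep 'ROWS' [OPENING] [FORCE]. ROWS is JSON, a list of rows, each a list of 6 numbers: the shift along the tool's x, y, z in m, then the turn, a rotation vector about the tool's x, y, z in degrees. A call has exactly 8 rows; each row is the pose to reach, as a shift and turn from the pose commanded when the call began, along the tool's axes at that moment; what a row does not reach only later rows make up. A row lasts 1/10 s, in which the tool goes at most 50 mm and 8.59 degrees, less where a joint would pass 70% of its speed; a pose out of reach is approached as far as the arm can. A call with a gripper value outside its range is refused whole. OPENING is the finger opening in m, from 0 to 0.0854, set as the call begins (- or left out, the last holds). The fingers move at their own pace and stop on an object; FORCE is the grip in N (left out, the last holds). Time passes only in rows, so rows that repeat a pose let the fingers close, or fill a call up. It gives the time, the measured TCP pose, the force and the opening at its end, in the units of the state.
- env.get_state(): the state, without advancing time (a new reading comes with each control period).
- env.read_camera(name): name is "scene" or "top" or "wrist"; returns (picture, depth): 400x640x3 uint8, blue, green, red; 400x640 float32, m along the optical axis (not along the pixel's ray), 0 where there is no reading.
- env.camera_params(name): a dict with "fx", "fy", "cx", "cy" (pixels), "position" and "orientation" of the camera in the world. Camera axes: x right, y up, looking along -z (the intrinsics and any distortion apply to the point x, -y, -z); pixel columns grow to the right and rows downward; lengths in m; the calibration is good to about 2 mm. A picture is of the moment at which its call begins: read the wrist's pose just before it. camera_params takes no time and is no camera call; for the wrist camera it gives the pose at the moment of the call.
- env.hand_in(): hands the job in, once; it reports no verdict.
The state is a dict: "clock": time; "joint_pos": joint angles; "qvel": joint speeds; "tau": joint torques, N m; "tcp_pos": TCP position; "orientation": TCP orientation; "wrist_force": force on the tool from outside, world axes, zero at the start; "ft_torque": the same for the moment, N m; "finger_gap": finger opening in m.
Only numpy, scipy, OpenCV 4.12 (cv2) and the standard library are available. Lean on these libraries where they do the work, as an engineer would, in place of code of your own. Each camera call takes 0.05 s, during which the arm holds its last target. There are 200 camera calls.

## Working session

There is one attempt and no reset: what is moved stays moved. The work goes in short steps, Python scripts to look and compute and a shell command to move; the robot and the scene stay as the last step left them, time stands still between calls to the robot, and variables do not carry over. Pictures are saved under pics/ and viewed, about 12 in all and at most 16, crops included, and the job is handed in when it is done.

```bash
ls; mkdir -p pics; cat > h.py <<'E'
import numpy as np, cv2
from scipy.spatial.transform import Rotation as R
from workcell import env
def q2r(q): return R.from_quat([q[1],q[2],q[3],q[0]])
def cam(n):
    p=env.camera_params(n); im,d=env.read_camera(n); return im,d,p
def pts(d,p):
    v,u=np.mgrid[0:d.shape[0],0:d.shape[1]]
    c=np.stack([(u-p['cx'])/p['fx']*d,-(v-p['cy'])/p['fy']*d,-d],-1)
    return c@q2r(p['orientation']).as_matrix().T+np.array(p['position'])
def ray(u,v,z,p):
    c=np.array([(u-p['cx'])/p['fx'],-(v-p['cy'])/p['fy'],-1]); w=q2r(p['orientation']).apply(c)
    o=np.array(p['position']); return o+w*(z-o[2])/w[2]
E
python3 - <<'E'
from h import *
for n in ['top','scene','wrist']:
    im,d,p=cam(n); cv2.imwrite(f'pics/{n}0.png',im); np.savez(f'{n}0.npz',im=im,d=d,p=p); print(n,p,(d>0).mean())
print(env.get_state())
E
```

```text
pics
top {'fx': 491.7864674500484, 'fy': 491.7864674500484, 'cx': 316.82013276688144, 'cy': 198.23919166222873, 'position': array([ 0.38955625, -0.0269272 ,  1.61472721]), 'orientation': array([ 0.70643476,  0.03871863, -0.05509995, -0.7045671 ])} 0.9960234375
scene {'fx': 369.69904268742084, 'fy': 369.69904268742084, 'cx': 315.75554145980925, 'cy': 203.40356956587783, 'position': array([1.02355936, 0.45430116, 0.82635514]), 'orientation': array([0.33489152, 0.11345877, 0.32355354, 0.87766046])} 0.99573828125
wrist {'fx': 277.4174212548634, 'fy': 277.4174212548634, 'cx': 318.3970340700867, 'cy': 198.19146087776537, 'position': array([ 0.29153532, -0.50176547,  0.37397955]), 'orientation': array([ 0.81795321, -0.13395143,  0.09081439, -0.55205281])} 0.996
{'clock': 0.15, 'joint_pos': array([-1.32659481e+00,  3.13819064e-01,  4.52520804e-02,  1.30361831e+00,
       -3.63456772e-05,  1.43119944e+00]), 'qvel': array([ 0.00076642, -0.00233351,  0.00466196,  0.00102137, -0.00129662,
        0.00077262]), 'tau': array([ 1.19759836e-03, -4.81063950e+01,  2.98816824e+01,  1.39695933e-02,
       -2.04702706e-04, -8.52536772e-06]), 'tcp_pos': array([ 0.21519428, -0.53279702,  0.23062372]), 'orientation': array([-6.92585390e-04,  9.81643543e-01,  1.90723547e-01, -5.44546059e-05]), 'wrist_force': array([ 0.33360009,  0.12504109, -0.012316  ]), 'ft_torque': array([-0.00842254, -0.00198084, -0.0453246 ]), 'finger_gap': 0.08563928021931626}
```

View pics/top0.png

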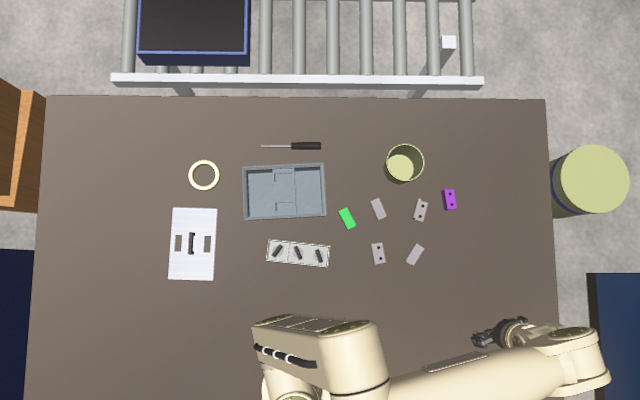

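View pics/scene0.png

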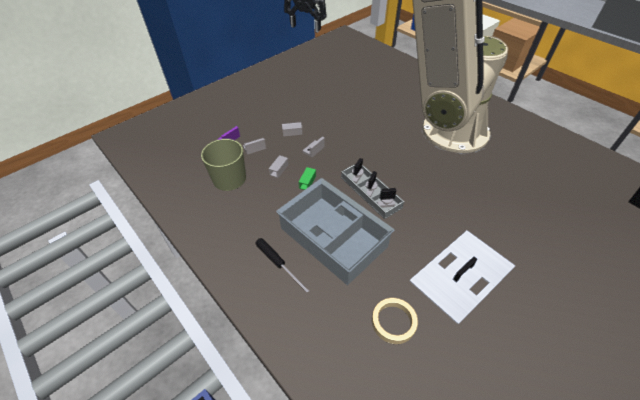

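The top view shows the case at about (284,191), the tray at (298,253), the cover at (193,244), and four grey parts at (378,208), (421,210), (378,253) and (415,254). The green part at (347,218) and the purple one at (450,199) are decoys. Next I'll measure with the depth.

```bash
python3 - <<'E'
from h import *
z=np.load('top0.npz',allow_pickle=True); im,d,p=z['im'],z['d'],z['p'].item()
P=pts(d,p)
flat=P[300:305,150:220].reshape(-1,3); print('bench z',flat[:,2].mean(),flat[:,2].std(), P[120:130,100:500,2].mean(), P[280:290,380:450,2].mean())
m=((P[...,2]>0.012)&(P[...,2]<0.2)).astype(np.uint8); m[:100]=0; m[305:]=0;m[:,:120]=0;m[:,500:]=0
n,l,s,c=cv2.connectedComponentsWithStats(m)
for i in range(1,n):
    if s[i,4]<20: continue
    q=P[l==i]; zt=np.percentile(q[:,2],95); r=cv2.minAreaRect((q[:,:2]*1000).astype(np.float32))
    print(s[i], c[i].round(0),'ztop %.3f'%zt,'rect mm',np.round(r[0]),np.round(r[1]),round(r[2],1),'mean',q[:,:2].mean(0).round(3))
cv2.imwrite('pics/crop1.png',cv2.resize(im[130:290,150:470],None,fx=2.5,fy=2.5,interpolation=cv2.INTER_CUBIC))
E
```

```text
bench z 0.00434621939946066 0.08627717861528209 0.007159693790198459 0.004726602662401601
[265 142  56   8 266] [301. 146.] ztop 0.029 rect mm [781.  17.] [183.  27.] 88.2 mean [ 0.778 -0.012]
[383 144  41  40 723] [405. 162.] ztop 0.113 rect mm [ 706. -336.] [117. 118.] 45.0 mean [ 0.715 -0.345]
[188 160  32  31 347] [203. 175.] ztop 0.030 rect mm [677. 308.] [101.  96.] 45.4 mean [0.677 0.308]
[ 242  163   84   58 1936] [282. 189.] ztop 0.080 rect mm [620.  43.] [173. 259.] 3.2 mean [0.626 0.048]
[441 189  12  21 128] [446. 199.] ztop 0.044 rect mm [ 602. -497.] [66. 39.] 7.2 mean [ 0.601 -0.486]
[369 198  18  23 210] [377. 209.] ztop 0.037 rect mm [ 568. -262.] [66. 32.] 22.5 mean [ 0.568 -0.261]
[411 199  10  20  90] [416. 209.] ztop 0.043 rect mm [ 568. -390.] [18. 65.] 74.5 mean [ 0.568 -0.385]
[338 208  18  22 196] [346. 218.] ztop 0.036 rect mm [ 536. -160.] [65. 31.] 27.9 mean [ 0.536 -0.16 ]
[187 231   8  24 114] [190. 243.] ztop 0.048 rect mm [457. 339.] [21. 74.] 81.5 mean [0.454 0.339]
[266 239  64  29 286] [297. 253.] ztop 0.035 rect mm [424.  -2.] [200.  70.] 83.9 mean [ 0.426 -0.001]
[272 244  11  14 108] [277. 251.] ztop 0.074 rect mm [430.  65.] [33. 42.] 26.1 mean [0.43  0.063]
[370 244   9  21  94] [374. 254.] ztop 0.047 rect mm [ 422. -250.] [65. 21.] 7.3 mean [ 0.421 -0.245]
[404 244  20  22 215] [414. 254.] ztop 0.036 rect mm [ 421. -377.] [32. 66.] 56.7 mean [ 0.42  -0.376]
[293 246  10  16 105] [298. 253.] ztop 0.074 rect mm [423.  -2.] [48. 29.] 1.5 mean [ 0.424 -0.003]
[313 249  12  15 115] [318. 256.] ztop 0.076 rect mm [415. -68.] [37. 43.] 71.2 mean [ 0.414 -0.067]
```

View pics/crop1.png

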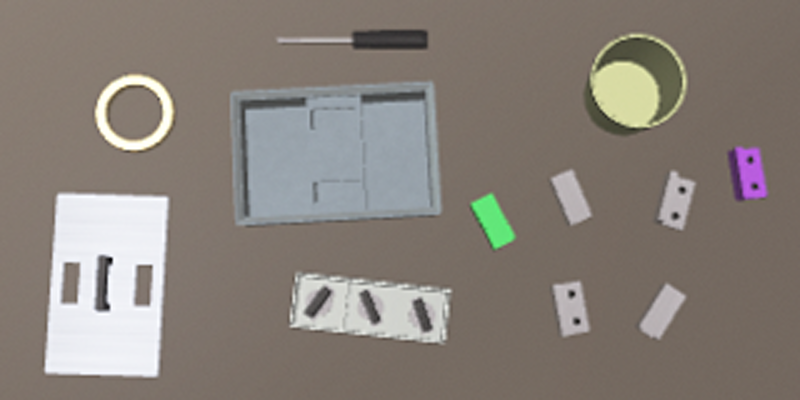

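The crop shows tubes at (571,196) and (663,312), both plain, and brackets at (676,200) and (571,308), both with holes and with the upright leg on the left (+y). All four parts are present. Each toggle is in its compartment, at (318,302), (370,307) and (423,315).

```bash
cat > t.py <<'E'
import sys
from h import *
x,y,z,w=map(float,sys.argv[1:5]); s=env.get_state(); w=np.radians(w)
Rc=q2r(s['orientation']).as_matrix(); c,n=np.cos(w),np.sin(w)
Rt=np.array([[c,n,0],[n,-c,0],[0,0,-1]])
print('shift mm',(Rc.T@(np.array([x,y,z])-s['tcp_pos'])*1000).round(1),'turn',np.degrees(R.from_matrix(Rc.T@Rt).as_rotvec()).round(1),'j6 now',np.degrees(s['joint_pos'][5]).round(),'t',round(s['clock'],1))
E
cat > w.py <<'E'
import sys
from h import *
# wrist look: blobs above zmin within radius of x,y
x,y,rad,zmin,zmax=map(float,sys.argv[1:6])
im,d,p=cam('wrist'); P=pts(d,p)
if len(sys.argv)>6: cv2.imwrite('pics/'+sys.argv[6],im); np.savez('w.npz',im=im,d=d,p=p)
m=((P[...,2]>zmin)&(P[...,2]<zmax)&(np.hypot(P[...,0]-x,P[...,1]-y)<rad)&(d>0)).astype(np.uint8)
n,l,s,c=cv2.connectedComponentsWithStats(m)
for i in range(1,n):
    if s[i,4]<60: continue
    q=P[l==i]; r=cv2.minAreaRect((q[:,:2]*1000).astype(np.float32)); a=r[2] if r[1][0]>r[1][1] else r[2]+90
    print('px',c[i].round(),'bgr',im[l==i].mean(0).round(),'z50/95 %.3f %.3f'%tuple(np.percentile(q[:,2],[50,95])),'ctr',np.round(r[0],1),'size',np.round(r[1],1),'long axis',round((a+90)%180-90,1))
g=P[(np.abs(P[...,2])<.02)&(np.hypot(P[...,0]-x,P[...,1]-y)<.12)]; print('bench z med',np.median(g[:,2]).round(4))
E
python3 t.py 0.421 -0.377 0.16 146.7
```

```text
shift mm [249.2 -67.3  70.8] turn [-0.000e+00 -1.000e-01 -1.247e+02] j6 now 82.0 t 0.1
```

```bash
python3 -m creep '[[31,-8,9,0,0,-8],[62,-17,18,0,0,-16],[0.093,-0.025,0.027,0,0,-24],[0.125,-0.034,0.036,0,0,-32],[0.156,-0.042,0.044,0,0,-40],[0.187,-0.05,0.053,0,0,-48],[0.218,-0.059,0.062,0,0,-56],[0.249,-0.067,0.071,0,0,-63]]' 0.06 60 2>&1 | tail -3 && echo
```

```text
orientation: [-0.0, 0.736, 0.677, -0.0]
wrist_force: [-0.5, -0.8, -0.3]
finger_gap: 0.0601
```

The first two rows of that move were typed in mm instead of m. The 50 mm per-row cap limited them, but I'll check where the arm ended up.

```bash
python3 t.py 0.421 -0.377 0.16 146.7; python3 -m creep '[[0,0,0,0,0,-8],[0,0,0,0,0,-16],[0,0,0,0,0,-24],[0,0,0,0,0,-32],[0,0,0,0,0,-40],[0,0,0,0,0,-48],[0,0,0,0,0,-56],[0,0,0,0,0,-62]]'; python3 t.py 0.421 -0.377 0.16 146.7; python3 w.py .421 -.377 .25 .012 .06 w1.png
```

```text
shift mm [-0.3 -0.8 -0.3] turn [ -0.   -0.  -61.4] j6 now 45.0 t 0.9
clock: 1.75
tcp_pos: [0.4209, -0.3776, 0.1599]
orientation: [-0.0, 0.282, 0.96, 0.0]
wrist_force: [0.5, 0.5, -0.5]
finger_gap: 0.0603
shift mm [ 0.3  0.6 -0.1] turn [ 0.  -0.   0.6] j6 now -17.0 t 1.8
px [435. 117.] bgr [185. 184. 185.] z50/95 0.040 0.042 ctr [ 421.9 -245.7] size [66.7  9.9] long axis 9.8
px [548. 164.] bgr [142. 222. 117.] z50/95 0.031 0.032 ctr [ 527.8 -165.1] size [48.5 30.6] long axis 28.1
px [318. 187.] bgr [236. 232. 233.] z50/95 0.031 0.032 ctr [ 421.  -377.6] size [29.9 66.9] long axis -33.2
px [477. 241.] bgr [231. 228. 229.] z50/95 0.031 0.032 ctr [ 568.5 -262.4] size [67.7 30.1] long axis 22.3
px [315. 335.] bgr [160.  70. 129.] z50/95 0.027 0.042 ctr [ 593.2 -485.4] size [53.3 10.3] long axis 9.3
px [432. 354.] bgr [71. 90. 86.] z50/95 0.050 0.059 ctr [ 662.3 -370.4] size [ 3.9 26. ] long axis -49.9
bench z med 0.0011
```

View pics/w1.png

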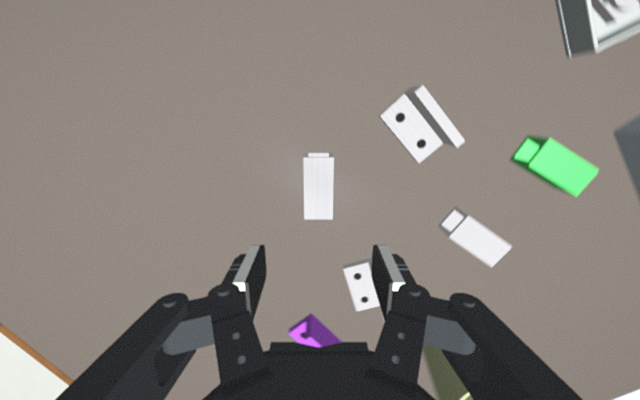

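The wrist view shows tube A at (318,187), between the fingers. The measured top (30 × 67 mm at z about 0.031) matches the given size. Descend and grip.

```bash
python3 -m creep '[[0,0,0.045,0,0,0],[0,0,0.09,0,0,0],[0,0,0.125,0,0,0],[0,0,0.14,0,0,0],[0,0,0.148,0,0,0],[0,0,0.154,0,0,0],[0,0,0.154,0,0,0],[0,0,0.154,0,0,0]]' && python3 -m creep '[[0,0,0,0,0,0],[0,0,0,0,0,0],[0,0,0,0,0,0],[0,0,0,0,0,0],[0,0,0,0,0,0],[0,0,0,0,0,0],[0,0,0,0,0,0],[0,0,0,0,0,0]]' 0.01 60 && python3 -m creep '[[0,0,-0.02,0,0,0],[0,0,-0.05,0,0,0],[0,0,-0.1,0,0,0],[0,0,-0.14,0,0,0],[0,0,-0.18,0,0,0],[0,0,-0.2,0,0,0],[0,0,-0.2,0,0,0],[0,0,-0.2,0,0,0]]'; python3 t.py 0.60 -0.03 0.21 93.2
```

```text
clock: 2.6
tcp_pos: [0.4217, -0.3786, 0.0073]
orientation: [0.001, 0.284, 0.959, -0.001]
wrist_force: [-0.3, -0.4, 0.2]
finger_gap: 0.0598
clock: 3.4
tcp_pos: [0.4218, -0.3786, 0.0075]
orientation: [0.001, 0.284, 0.959, -0.001]
wrist_force: [-0.8, 0.1, 5.8]
finger_gap: 0.0293
clock: 4.2
tcp_pos: [0.421, -0.3777, 0.2059]
orientation: [0.0, 0.284, 0.959, 0.0]
wrist_force: [0.6, 0.2, -1.1]
finger_gap: 0.0284
shift mm [ 39.3 389.1  -4.1] turn [ 0.   0.  53.8] j6 now -17.0 t 4.2
```

```bash
python3 -m creep '[[0.005,0.049,0,0,0,7],[0.010,0.098,0,0,0,14],[0.015,0.147,0,0,0,21],[0.02,0.196,0,0,0,28],[0.025,0.245,0,0,0,35],[0.03,0.294,0,0,0,42],[0.035,0.343,0,0,0,48],[0.039,0.389,-0.004,0,0,54]]'; python3 -m creep '[[0,0,0,0,0,0],[0,0,0,0,0,0],[0,0,0,0,0,0],[0,0,0,0,0,0],[0,0,0,0,0,0],[0,0,0,0,0,0],[0,0,0,0,0,0],[0,0,0,0,0,0]]'; python3 t.py 0.60 -0.03 0.21 93.2; python3 w.py .62 .043 .25 .069 .09 w2.png
```

```text
clock: 5.0
tcp_pos: [0.5994, -0.0279, 0.2071]
orientation: [-0.002, 0.69, 0.724, -0.001]
wrist_force: [0.4, -0.9, -0.9]
finger_gap: 0.0289
clock: 5.8
tcp_pos: [0.6003, -0.0308, 0.2104]
orientation: [0.0, 0.689, 0.725, 0.0]
wrist_force: [0.2, -0.5, -0.6]
finger_gap: 0.0291
shift mm [ 0.8 -0.2  0.4] turn [ 0.   0.  -0.2] j6 now 76.0 t 5.8
px [259. 121.] bgr [214. 207. 193.] z50/95 0.075 0.079 ctr [539.8  21.6] size [ 28.  224.9] long axis -82.1
px [416. 133.] bgr [202. 196. 183.] z50/95 0.075 0.079 ctr [697.3  21.5] size [232.9  70.4] long axis 77.4
px [145.  81.] bgr [83. 81. 81.] z50/95 0.072 0.073 ctr [431.6  63.5] size [12.2 42.4] long axis -35.5
px [149. 151.] bgr [62. 59. 59.] z50/95 0.072 0.073 ctr [425.8  -1.8] size [41.8 12. ] long axis 23.6
px [149. 210.] bgr [63. 61. 61.] z50/95 0.072 0.073 ctr [416.8 -67.4] size [38.5 12.1] long axis 19.3
bench z med 0.006
```

View pics/w2.png

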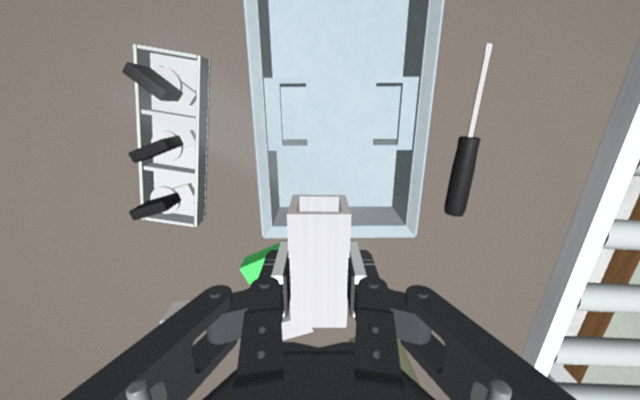

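The view shows the tube held between the fingers, the case above it with the spine at about (340,113), and the tray on the left. I'll fit the spine flange (z 0.062) and the lip to get the case pose.

```bash
cat > case.py <<'E'
from h import *
import sys
z=np.load('w.npz',allow_pickle=True); im,d,p=z['im'],z['d'],z['p'].item(); P=pts(d,p)
def rect(m,k):
    n,l,s,c=cv2.connectedComponentsWithStats(m.astype(np.uint8)); i=1+np.argmax(s[1:,4]); q=P[l==i]
    r=cv2.minAreaRect((q[:,:2]*1000).astype(np.float32)); print(k,'n',len(q),'z',np.median(q[:,2]).round(4),np.round(r[0],1),np.round(r[1],1),round(r[2],2))
near=(np.hypot(P[...,0]-.62,P[...,1]-.043)<.11)&(d>0)
rect(near&(abs(P[...,2]-.062)<.006),'flange')
lip=(P[...,2]>.0725)&(P[...,2]<.09)&(P[...,0]>.5)&(P[...,1]>-.12)
q=P[lip][:,:2]*1000; print('lip n',len(q)); 
# outer edges: bin by y and take extreme x
for y0 in range(-60,141,25):
    s=q[abs(q[:,1]-y0)<5]
    if len(s)>5: print(y0,'x',np.percentile(s[:,0],[0.5,99.5]).round(1),'inner',s[s[:,0]<620][:,0].max().round(1) if (s[:,0]<620).any() else None,s[s[:,0]>620][:,0].min().round(1) if (s[:,0]>620).any() else None)
for x0 in range(560,690,25):
    s=q[abs(q[:,0]-x0)<5]
    if len(s)>5: print('x',x0,'y',np.percentile(s[:,1],[.5,99.5]).round(1))
E
python3 case.py
```

```text
flange n 8643 z 0.063 [618.8  43.1] [152.4 162.6] 3.29
lip n 4810
-60 x [539.3 709.5] inner 547.2 702.1
-35 x [537.7 708.1] inner 545.3 700.5
-10 x [536.2 706.9] inner 543.7 699.2
15 x [534.9 705.5] inner 542.8 697.6
40 x [533.4 704. ] inner 541.1 696.1
65 x [532.  702.7] inner 539.6 694.3
90 x [531. 701.] inner 538.3 692.5
115 x [529.2 699.7] inner 537.7 692.0
140 x [690.7 698.6] inner None 690.6
x 560 y [-89.4 -81.4]
x 635 y [-84.6 -78.6]
x 660 y [-83.7 -77.2]
x 685 y [-83.  -75.2]
```

```bash
python3 t.py 0.5882 -0.0358 0.0145 93.3
```

```text
shift mm [ -4.5 -12.4 195.9] turn [ 0.   0.  -0.3] j6 now 76.0 t 5.8
```

```bash
python3 -m creep '[[-0.0045,-0.0124,0.02,0,0,0],[-0.0045,-0.0124,0.065,0,0,0],[-0.0045,-0.0124,0.11,0,0,0],[-0.0045,-0.0124,0.15,0,0,0],[-0.0045,-0.0124,0.175,0,0,0],[-0.0045,-0.0124,0.187,0,0,0],[-0.0045,-0.0124,0.194,0,0,0],[-0.0045,-0.0124,0.196,0,0,0]]' && python3 -m creep '[[0,0,0,0,0,0],[0,0,0,0,0,0],[0,0,0,0,0,0],[0,0,0,0,0,0],[0,0,0,0,0,0],[0,0,0,0,0,0],[0,0,-0.01,0,0,0],[0,0,-0.03,0,0,0]]' 0.042 && python3 -m creep '[[0,0,-0.05,0,0,0],[0,0,-0.1,0,0,0],[0,0,-0.15,0,0,0],[0,0,-0.17,0,0,0],[0,0,-0.17,0,0,0],[0,0,-0.17,0,0,0],[0,0,-0.17,0,0,0],[0,0,-0.17,0,0,0]]' ; python3 t.py 0.568 -0.262 0.17 22.3;python3 t.py 0.568 -0.262 0.17 202.3; python3 w.py .6 -.0 .25 .027 .05
```

```text
clock: 6.65
tcp_pos: [0.5953, -0.0364, 0.0174]
orientation: [0.005, 0.688, 0.725, 0.004]
wrist_force: [10.7, 1.3, 7.7]
finger_gap: 0.0285
clock: 7.45
tcp_pos: [0.5889, -0.0356, 0.0448]
orientation: [0.0, 0.688, 0.725, 0.0]
wrist_force: [-0.5, 0.0, -0.2]
finger_gap: 0.0421
clock: 8.25
tcp_pos: [0.5872, -0.0354, 0.2125]
orientation: [-0.001, 0.688, 0.725, -0.001]
wrist_force: [-0.9, -0.7, -0.1]
finger_gap: 0.0418
shift mm [-225.3  -30.9   42.4] turn [-0.2  0.1 70.7] j6 now 76.0 t 8.2
shift mm [-225.3  -30.9   42.4] turn [-1.000e-01 -2.000e-01 -1.093e+02] j6 now 76.0 t 8.2
px [279.  36.] bgr [106. 104.  97.] z50/95 0.039 0.049 ctr [539.7 109.5] size [ 0.5 68.1] long axis -86.8
px [428.  36.] bgr [93. 91. 85.] z50/95 0.039 0.049 ctr [689.5 118. ] size [ 1.6 67.9] long axis -86.7
px [195. 124.] bgr [205. 206. 199.] z50/95 0.030 0.032 ctr [425.3  -1.9] size [200.5  70.7] long axis 84.1
px [183.  76.] bgr [181. 179. 177.] z50/95 0.036 0.048 ctr [438.7  68.4] size [16.7 41.3] long axis -51.8
px [152. 111.] bgr [193. 194. 188.] z50/95 0.030 0.032 ctr [400.6  29.3] size [73.4 15.2] long axis 83.3
px [182. 142.] bgr [214. 211. 210.] z50/95 0.036 0.045 ctr [428.8  -0.9] size [36.1 33.4] long axis 19.2
px [308. 139.] bgr [149. 145. 136.] z50/95 0.040 0.050 ctr [572.4   9.9] size [27.8  0.3] long axis 3.4
px [361. 198.] bgr [130. 127. 119.] z50/95 0.039 0.049 ctr [623.4 -36. ] size [151.   82.6] long axis 3.2
px [328. 177.] bgr [239. 235. 234.] z50/95 0.036 0.037 ctr [597.9 -35.4] size [30.  66.5] long axis -88.3
px [169. 188.] bgr [186. 184. 182.] z50/95 0.035 0.047 ctr [401.  -60.3] size [46.9 66. ] long axis -39.5
px [291. 259.] bgr [151. 247. 122.] z50/95 0.031 0.032 ctr [ 552.4 -152.3] size [31.2 31.3] long axis -62.7
px [309. 317.] bgr [221. 218. 219.] z50/95 0.031 0.032 ctr [ 582.  -242.9] size [13.4 33.7] long axis -0.9
bench z med 0.0058
```

```bash
python3 -m creep '[[-0.028,-0.004,0.005,0,0,8],[-0.056,-0.008,0.01,0,0,17],[-0.085,-0.012,0.015,0,0,25],[-0.113,-0.016,0.02,0,0,34],[-0.141,-0.02,0.025,0,0,42],[-0.17,-0.024,0.03,0,0,51],[-0.2,-0.028,0.035,0,0,59],[-0.225,-0.031,0.042,0,0,67]]' 0.06 && python3 -m creep '[[0,0,0,0,0,4],[0,0,0,0,0,4],[0,0,0,0,0,4],[0,0,0,0,0,4],[0,0,0,0,0,4],[0,0,0,0,0,4],[0,0,0,0,0,4],[0,0,0,0,0,4]]'; python3 w.py .53 -.28 .2 .024 .05 ; python3 t.py 0.5685 -0.2624 0.007 22.3
```

```text
clock: 9.1
tcp_pos: [0.5684, -0.2633, 0.1712]
orientation: [-0.0, 0.975, 0.222, -0.0]
wrist_force: [0.2, 0.2, 0.0]
finger_gap: 0.0601
clock: 9.9
tcp_pos: [0.569, -0.2617, 0.1724]
orientation: [0.0, 0.982, 0.191, 0.0]
wrist_force: [-0.2, -0.4, -0.7]
finger_gap: 0.06
px [395.  91.] bgr [ 80. 103.  98.] z50/95 0.038 0.049 ctr [ 684.5 -296.9] size [80.8 19.5] long axis 26.8
px [470. 130.] bgr [112. 145. 138.] z50/95 0.038 0.049 ctr [ 674.1 -371.1] size [10.3 58.2] long axis -41.8
px [147. 133.] bgr [98. 96. 91.] z50/95 0.038 0.049 ctr [559.4 -85.1] size [27.8  2.4] long axis 2.5
px [219. 177.] bgr [157. 244. 130.] z50/95 0.031 0.032 ctr [ 536.5 -160.5] size [66.4 31. ] long axis 27.9
px [319. 185.] bgr [234. 230. 230.] z50/95 0.031 0.032 ctr [ 568.4 -262.2] size [65.8 30.1] long axis 22.3
px [423. 227.] bgr [194. 193. 195.] z50/95 0.040 0.042 ctr [ 568.7 -386.3] size [10.9 66. ] long axis -16.6
px [148. 232.] bgr [160. 160. 155.] z50/95 0.029 0.031 ctr [ 444.6 -102.7] size [13.6  5.9] long axis 25.0
px [262. 294.] bgr [196. 193. 194.] z50/95 0.040 0.042 ctr [ 421.9 -247.5] size [67.6  5.5] long axis 9.6
bench z med 0.001
shift mm [ -0.8   0.4 165.4] turn [ 0.  -0.  -0.3] j6 now 126.0 t 9.9
```

```bash
python3 -m creep '[[-0.001,0,0.045,0,0,0],[-0.001,0,0.09,0,0,0],[-0.001,0,0.13,0,0,0],[-0.001,0,0.15,0,0,0],[-0.001,0,0.16,0,0,0],[-0.001,0,0.165,0,0,0],[-0.001,0,0.165,0,0,0],[-0.001,0,0.165,0,0,0]]' && python3 -m creep '[[0,0,0,0,0,0],[0,0,0,0,0,0],[0,0,0,0,0,0],[0,0,0,0,0,0],[0,0,0,0,0,0],[0,0,0,0,0,0],[0,0,0,0,0,0],[0,0,0,0,0,0]]' 0.01 60 && python3 -m creep '[[0,0,-0.02,0,0,0],[0,0,-0.05,0,0,0],[0,0,-0.1,0,0,0],[0,0,-0.14,0,0,0],[0,0,-0.18,0,0,0],[0,0,-0.2,0,0,0],[0,0,-0.2,0,0,0],[0,0,-0.2,0,0,0]]'; python3 t.py 0.6521 -0.0321 0.2 93.3
```

```text
clock: 10.75
tcp_pos: [0.5691, -0.2629, 0.0088]
orientation: [0.001, 0.982, 0.191, 0.001]
wrist_force: [0.1, 0.0, 0.8]
finger_gap: 0.0597
clock: 11.55
tcp_pos: [0.569, -0.2628, 0.0087]
orientation: [0.001, 0.982, 0.191, 0.001]
wrist_force: [-0.2, 0.5, 5.5]
finger_gap: 0.0289
clock: 12.35
tcp_pos: [0.5679, -0.2622, 0.2069]
orientation: [0.0, 0.982, 0.191, -0.0]
wrist_force: [0.8, -0.8, -0.8]
finger_gap: 0.0291
shift mm [ 164.2 -181.8    6.9] turn [  0.    0.  -71.3] j6 now 126.0 t 12.3
```

```bash
python3 -m creep '[[0.02,-0.022,0,0,0,-8],[0.04,-0.045,0,0,0,-16],[0.061,-0.068,0,0,0,-25],[0.082,-0.09,0,0,0,-33],[0.103,-0.113,0,0,0,-42],[0.124,-0.136,0,0,0,-50],[0.145,-0.16,0.003,0,0,-58],[0.164,-0.182,0.007,0,0,-66]]' && python3 -m creep '[[0,0,0,0,0,-5.3],[0,0,0,0,0,-5.3],[0,0,0,0,0,-5.3],[0,0,0,0,0,-5.3],[0,0,0,0,0,-5.3],[0,0,0,0,0,-5.3],[0,0,0,0,0,-5.3],[0,0,0,0,0,-5.3]]';  python3 t.py 0.6521 -0.0321 0.0165 93.3
```

```text
clock: 13.15
tcp_pos: [0.6512, -0.0304, 0.1975]
orientation: [-0.002, 0.717, 0.697, -0.001]
wrist_force: [-0.1, -0.1, -0.6]
finger_gap: 0.0288
clock: 13.95
tcp_pos: [0.652, -0.0323, 0.2005]
orientation: [0.0, 0.687, 0.727, 0.0]
wrist_force: [-0.6, 0.1, -1.0]
finger_gap: 0.0288
shift mm [2.00e-01 1.00e-01 1.84e+02] turn [ 0.  0. -0.] j6 now 77.0 t 13.9
```

```bash
python3 -m creep '[[0,0,0.02,0,0,0],[0,0,0.06,0,0,0],[0,0,0.1,0,0,0],[0,0,0.14,0,0,0],[0,0,0.16,0,0,0],[0,0,0.172,0,0,0],[0,0,0.18,0,0,0],[0,0,0.184,0,0,0]]' && python3 -m creep '[[0,0,0,0,0,0],[0,0,0,0,0,0],[0,0,0,0,0,0],[0,0,0,0,0,0],[0,0,0,0,0,0],[0,0,0,0,0,0],[0,0,-0.01,0,0,0],[0,0,-0.03,0,0,0]]' 0.037 && python3 -m creep '[[0,0,-0.05,0,0,0],[0,0,-0.1,0,0,0],[0,0,-0.15,0,0,0],[0,0,-0.17,0,0,0],[0,0,-0.17,0,0,0],[0,0,-0.17,0,0,0],[0,0,-0.17,0,0,0],[0,0,-0.17,0,0,0]]' ; python3 w.py .625 -.03 .12 .027 .04; python3 t.py .4217 -.247 .2 99.7;python3 t.py .4217 -.247 .2 9.7
```

```text
clock: 14.75
tcp_pos: [0.6507, -0.0323, 0.0167]
orientation: [-0.001, 0.687, 0.727, -0.001]
wrist_force: [-12.2, -0.5, 13.4]
finger_gap: 0.0288
clock: 15.55
tcp_pos: [0.652, -0.0321, 0.0468]
orientation: [0.0, 0.687, 0.727, 0.0]
wrist_force: [0.4, 0.1, -0.4]
finger_gap: 0.0373
clock: 16.35
tcp_pos: [0.6512, -0.0319, 0.2147]
orientation: [-0.001, 0.687, 0.727, -0.001]
wrist_force: [0.2, -0.4, -0.1]
finger_gap: 0.0369
px [286. 196.] bgr [130. 127. 119.] z50/95 0.034 0.040 ctr [623.1 -36.7] size [150.9  80.6] long axis 3.2
px [274. 176.] bgr [234. 230. 228.] z50/95 0.036 0.037 ctr [597.9 -35.3] size [30.3 66.1] long axis -88.4
px [317. 176.] bgr [237. 233. 232.] z50/95 0.036 0.037 ctr [649.  -32.3] size [29.7 65.6] long axis -86.4
bench z med 0.0058
shift mm [-201.6 -241.5   15.2] turn [-0.1 -0.  -6.4] j6 now 77.0 t 16.4
shift mm [-201.6 -241.5   15.2] turn [-0.1  0.1 83.6] j6 now 77.0 t 16.4
```

Both tubes are lying flat in bay 0 at (0.598,-0.035) and (0.649,-0.032). Next is bracket A.

```bash
python3 -m creep '[[-0.025,-0.03,0,0,0,8],[-0.05,-0.06,0,0,0,16],[-0.075,-0.09,0,0,0,25],[-0.1,-0.12,0,0,0,33],[-0.125,-0.15,0.0,0,0,42],[-0.15,-0.18,0.005,0,0,50],[-0.175,-0.21,0.01,0,0,58],[-0.202,-0.242,0.015,0,0,66]]' 0.045 && python3 -m creep '[[0,0,0.01,0,0,8],[0,0,0.02,0,0,16],[0,0,0.03,0,0,17.6],[0,0,0.04,0,0,17.6],[0,0,0.04,0,0,17.6],[0,0,0.04,0,0,17.6],[0,0,0.04,0,0,17.6],[0,0,0.04,0,0,17.6]]';  python3 w.py .46 -.28 .2 .024 .05 ; python3 t.py .4219 -.246 .013 9.7
```

```text
clock: 17.2
tcp_pos: [0.4205, -0.2481, 0.2004]
orientation: [-0.0, 0.972, 0.233, -0.0]
wrist_force: [0.1, -0.7, -0.6]
finger_gap: 0.0451
clock: 18.0
tcp_pos: [0.4224, -0.2477, 0.1618]
orientation: [0.0, 0.996, 0.085, 0.0]
wrist_force: [-0.5, -0.3, -0.0]
finger_gap: 0.0447
px [243.  49.] bgr [218. 254. 188.] z50/95 0.031 0.032 ctr [ 536.4 -160.4] size [66.5 30.5] long axis 28.3
px [503.  56.] bgr [198. 197. 198.] z50/95 0.040 0.042 ctr [ 568.5 -386.5] size [10.5 66.8] long axis -16.5
px [172. 163.] bgr [178. 179. 174.] z50/95 0.030 0.032 ctr [417.5 -99.3] size [73.5 23.5] long axis 12.7
px [316. 190.] bgr [234. 231. 231.] z50/95 0.041 0.042 ctr [ 421.7 -245.3] size [65.8  8.3] long axis 9.6
bench z med 0.001
shift mm [ -0.2  -1.9 148.8] turn [ 0. -0.  0.] j6 now 130.0 t 18.1
```

```bash
python3 -m creep '[[0,-0.0022,0.04,0,0,0],[0,-0.0022,0.08,0,0,0],[0,-0.0022,0.115,0,0,0],[0,-0.0022,0.135,0,0,0],[0,-0.0022,0.145,0,0,0],[0,-0.0022,0.148,0,0,0],[0,-0.0022,0.148,0,0,0],[0,-0.0022,0.148,0,0,0]]' && python3 -m creep '[[0,0,0,0,0,0],[0,0,0,0,0,0],[0,0,0,0,0,0],[0,0,0,0,0,0],[0,0,0,0,0,0],[0,0,0,0,0,0],[0,0,0,0,0,0],[0,0,0,0,0,0]]' 0 80 && python3 -m creep '[[0,0,-0.02,0,0,0],[0,0,-0.05,0,0,0],[0,0,-0.1,0,0,0],[0,0,-0.14,0,0,0],[0,0,-0.18,0,0,0],[0,0,-0.2,0,0,0],[0,0,-0.2,0,0,0],[0,0,-0.2,0,0,0]]'; python3 t.py 0.6395 0.1213 0.2 93.3
```

```text
clock: 18.85
tcp_pos: [0.4226, -0.2462, 0.0146]
orientation: [0.001, 0.996, 0.085, 0.001]
wrist_force: [0.3, -0.1, 0.7]
finger_gap: 0.0451
clock: 19.65
tcp_pos: [0.4221, -0.2458, 0.0142]
orientation: [0.001, 0.996, 0.085, 0.001]
wrist_force: [-0.7, 1.1, 5.4]
finger_gap: 0.0074
clock: 20.45
tcp_pos: [0.4214, -0.2453, 0.2128]
orientation: [0.0, 0.996, 0.084, 0.0]
wrist_force: [-0.2, -0.1, -2.1]
finger_gap: 0.0074
shift mm [ 276.7 -324.7   12.8] turn [  0.    0.  -83.6] j6 now 131.0 t 20.4
```

```bash
python3 -m creep '[[0.017,-0.02,0,0,0,-5],[0.04,-0.047,0,0,0,-12],[0.065,-0.076,0,0,0,-19],[0.09,-0.105,0,0,0,-27],[0.115,-0.135,0,0,0,-34],[0.14,-0.164,0,0,0,-42],[0.165,-0.193,0,0,0,-50],[0.18,-0.21,0,0,0,-56]]' && python3 t.py 0.6395 0.1213 0.2 93.3
```

```text
clock: 21.25
tcp_pos: [0.5633, -0.0055, 0.2104]
orientation: [-0.002, 0.838, 0.545, -0.001]
wrist_force: [-1.3, -0.9, -1.7]
finger_gap: 0.0076
shift mm [146.8  18.3  10.2] turn [ -0.2  -0.  -27.2] j6 now 105.0 t 21.2
```

```bash
python3 -m creep '[[0.025,0.003,0.002,0,0,-5],[0.05,0.006,0.004,0,0,-10],[0.075,0.009,0.006,0,0,-15],[0.1,0.012,0.008,0,0,-20],[0.125,0.015,0.01,0,0,-25],[0.147,0.018,0.01,0,0,-27.4],[0.147,0.018,0.01,0,0,-27.4],[0.147,0.018,0.01,0,0,-27.4]]' && python3 t.py 0.6395 0.1213 0.0215 93.3; python3 w.py .61 .12 .12 .055 .07 w3.png; python3 case.py | head -1
```

```text
clock: 22.05
tcp_pos: [0.6394, 0.1186, 0.2005]
orientation: [-0.001, 0.688, 0.726, -0.002]
wrist_force: [0.1, 1.0, -0.4]
finger_gap: 0.0075
shift mm [  2.8   1.1 179. ] turn [-0.3  0.  -0.2] j6 now 90.0 t 22.1
px [260. 233.] bgr [154. 145. 133.] z50/95 0.063 0.069 ctr [583.9  83.2] size [ 90.4 156.8] long axis -86.6
px [273. 145.] bgr [153. 145. 134.] z50/95 0.069 0.070 ctr [590.8 161.2] size [82.6  1.3] long axis 3.1
px [367. 167.] bgr [113. 108. 100.] z50/95 0.068 0.070 ctr [688.4 141.3] size [12.5 55.5] long axis -74.8
bench z med 0.0019
flange n 3007 z 0.0629 [586.2  54.8] [ 89.  129.6] 3.03
```

View pics/w3.png

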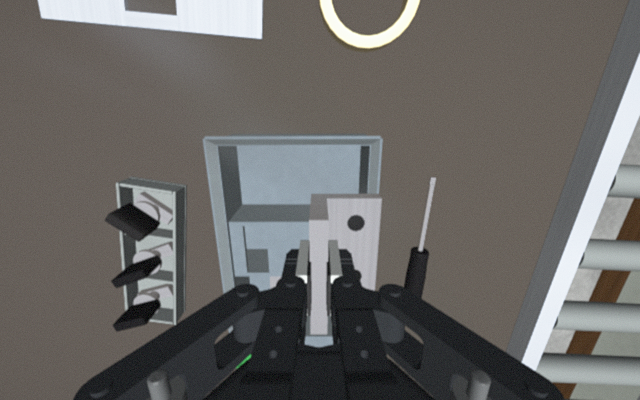

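The bracket is held level with its flat leg towards the +x side, above bay 1. Lower it and release.

```bash
python3 -m creep '[[0.001,0.001,0.02,0,0,0],[0.001,0.001,0.06,0,0,0],[0.001,0.001,0.1,0,0,0],[0.001,0.001,0.14,0,0,0],[0.001,0.001,0.155,0,0,0],[0.001,0.001,0.168,0,0,0],[0.001,0.001,0.176,0,0,0],[0.001,0.001,0.179,0,0,0]]' && python3 -m creep '[[0,0,0,0,0,0],[0,0,0,0,0,0],[0,0,0,0,0,0],[0,0,0,0,0,0],[0,0,0,0,0,0],[0,0,0,0,0,0],[0,0,-0.01,0,0,0],[0,0,-0.03,0,0,0]]' 0.022 && python3 -m creep '[[0,0,-0.05,0,0,0],[0,0,-0.1,0,0,0],[0,0,-0.15,0,0,0],[0,0,-0.18,0,0,0],[0,0,-0.18,0,0,0],[0,0,-0.18,0,0,0],[0,0,-0.18,0,0,0],[0,0,-0.18,0,0,0]]' ; python3 w.py .625 .12 .1 .039 .055; python3 t.py .5685 -.3865 .22 163.4;
```

```text
clock: 22.9
tcp_pos: [0.6415, 0.1189, 0.0241]
orientation: [0.0, 0.688, 0.726, -0.0]
wrist_force: [0.8, 1.0, -1.7]
finger_gap: 0.0073
clock: 23.7
tcp_pos: [0.64, 0.1193, 0.0533]
orientation: [-0.001, 0.688, 0.726, -0.001]
wrist_force: [-0.4, 0.5, 0.2]
finger_gap: 0.0222
clock: 24.5
tcp_pos: [0.6405, 0.1194, 0.2323]
orientation: [-0.001, 0.688, 0.726, -0.001]
wrist_force: [-0.0, -1.0, -0.1]
finger_gap: 0.0223
px [289. 194.] bgr [94. 92. 86.] z50/95 0.047 0.054 ctr [614.1 117.8] size [151.1  82.2] long axis 3.4
px [320. 175.] bgr [181. 176. 174.] z50/95 0.046 0.047 ctr [642.  118.4] size [ 7.6 66.5] long axis -86.8
bench z med 0.002
shift mm [-501.3  -99.2   12.8] turn [ -0.2  -0.1 -70.3] j6 now 90.0 t 24.6
```

```bash
python3 -m creep '[[-0.03,-0.006,0,0,0,-4],[-0.07,-0.014,0,0,0,-10],[-0.11,-0.022,0,0,0,-16],[-0.15,-0.03,0,0,0,-22],[-0.19,-0.038,0,0,0,-28],[-0.23,-0.046,0,0,0,-34],[-0.27,-0.054,0,0,0,-40],[-0.3,-0.06,0,0,0,-45]]' 0.045 && python3 t.py .5685 -.3865 .17 163.4;
```

```text
clock: 25.35
tcp_pos: [0.5967, -0.1856, 0.2331]
orientation: [-0.001, 0.356, 0.934, -0.0]
wrist_force: [-0.3, 0.5, -0.1]
finger_gap: 0.0451
shift mm [-112.9 -168.6   63. ] turn [ -0.   -0.1 -25.2] j6 now 17.0 t 25.4
```

```bash
python3 -m creep '[[-0.022,-0.034,0.005,0,0,-5],[-0.044,-0.067,0.015,0,0,-10],[-0.066,-0.1,0.03,0,0,-15],[-0.088,-0.134,0.045,0,0,-20],[-0.11,-0.167,0.06,0,0,-25.2],[-0.113,-0.17,0.063,0,0,-25.2],[-0.113,-0.17,0.063,0,0,-25.2],[-0.113,-0.17,0.063,0,0,-25.2]]';  python3 w.py .56 -.38 .08 .024 .05 ; python3 t.py .5685 -.3865 .013 163.4
```

```text
clock: 26.15
tcp_pos: [0.5683, -0.3844, 0.1709]
orientation: [-0.0, 0.145, 0.989, 0.001]
wrist_force: [1.3, 0.5, 0.4]
finger_gap: 0.0451
px [316. 187.] bgr [246. 244. 245.] z50/95 0.041 0.042 ctr [ 569.3 -386.6] size [ 8.7 66.4] long axis -15.7
bench z med 0.0011
shift mm [ -0.5  -2.4 158.5] turn [ 0.  -0.  -0.1] j6 now -24.0 t 26.2
```

```bash
python3 -m creep '[[0,0,0.04,0,0,0],[0,0,0.08,0,0,0],[0,0,0.1,0,0,0],[0,0,0.11,0,0,0],[0,0,0.11,0,0,0],[0,0,0.11,0,0,0],[0,0,0.11,0,0,0],[0,0,0.11,0,0,0]]'; python3 t.py .569 -.3866 .013 163.9
```

```text
clock: 27.0
tcp_pos: [0.5693, -0.386, 0.0632]
orientation: [0.001, 0.145, 0.989, -0.001]
wrist_force: [0.7, 0.6, 0.1]
finger_gap: 0.0447
shift mm [ 0.2 -0.6 50.2] turn [-0.1  0.2 -0.6] j6 now -24.0 t 27.0
```

```bash
python3 -m creep '[[0,0,0.02,0,0,-0.5],[0,0,0.035,0,0,-0.5],[0,0,0.045,0,0,-0.5],[0,0,0.049,0,0,-0.5],[0,0,0.049,0,0,-0.5],[0,0,0.049,0,0,-0.5],[0,0,0.049,0,0,-0.5],[0,0,0.049,0,0,-0.5]]' && python3 -m creep '[[0,0,0,0,0,0],[0,0,0,0,0,0],[0,0,0,0,0,0],[0,0,0,0,0,0],[0,0,0,0,0,0],[0,0,0,0,0,0],[0,0,0,0,0,0],[0,0,0,0,0,0]]' 0 80 && python3 -m creep '[[0,0,-0.02,0,0,0],[0,0,-0.05,0,0,0],[0,0,-0.1,0,0,0],[0,0,-0.14,0,0,0],[0,0,-0.18,0,0,0],[0,0,-0.21,0,0,0],[0,0,-0.21,0,0,0],[0,0,-0.21,0,0,0]]'; python3 t.py 0.5898 0.1186 0.2 93.3
```

```text
clock: 27.8
tcp_pos: [0.5687, -0.3857, 0.0131]
orientation: [0.001, 0.141, 0.99, -0.0]
wrist_force: [-0.1, -0.0, 0.1]
finger_gap: 0.0455
clock: 28.6
tcp_pos: [0.5685, -0.3855, 0.0126]
orientation: [0.0, 0.141, 0.99, -0.0]
wrist_force: [-0.1, 0.2, 3.5]
finger_gap: 0.0075
clock: 29.4
tcp_pos: [0.5685, -0.3853, 0.2222]
orientation: [0.0, 0.141, 0.99, -0.0]
wrist_force: [0.4, -1.4, -1.3]
finger_gap: 0.0075
shift mm [120.2 489.9  22.1] turn [ 0.   0.  70.5] j6 now -25.0 t 29.4
```

```bash
python3 -m creep '[[0.006,0.025,0,0,0,3],[0.016,0.065,0,0,0,8],[0.026,0.105,0,0,0,14],[0.036,0.145,0,0,0,20],[0.046,0.19,0,0,0,26],[0.056,0.23,0,0,0,32],[0.066,0.27,0,0,0,38],[0.072,0.295,0,0,0,43]]' && python3 t.py 0.5898 0.1186 0.2 93.3
```

```text
clock: 30.2
tcp_pos: [0.5797, -0.0786, 0.2195]
orientation: [-0.003, 0.495, 0.869, -0.0]
wrist_force: [0.4, 0.0, -0.8]
finger_gap: 0.0076
shift mm [164.4 109.3  19.9] turn [-0.2 -0.2 27.4] j6 now 44.0 t 30.2
```

```bash
python3 -m creep '[[0.033,0.022,0.002,0,0,5],[0.066,0.044,0.006,0,0,10],[0.1,0.066,0.01,0,0,15],[0.132,0.087,0.015,0,0,20],[0.155,0.103,0.018,0,0,25],[0.163,0.109,0.02,0,0,27.4],[0.163,0.109,0.02,0,0,27.4],[0.163,0.109,0.02,0,0,27.4]]' && python3 -m creep '[[0,0,0.03,0,0,0],[0,0,0.06,0,0,0],[0,0,0.07,0,0,0],[0,0,0.07,0,0,0],[0,0,0.07,0,0,0],[0,0,0.07,0,0,0],[0,0,0.07,0,0,0],[0,0,0.07,0,0,0]]'; python3 t.py 0.5898 0.1186 0.019 93.3
```

```text
clock: 31.0
tcp_pos: [0.5906, 0.1137, 0.2003]
orientation: [-0.001, 0.685, 0.728, -0.001]
wrist_force: [-0.7, -0.0, -0.3]
finger_gap: 0.0075
clock: 31.8
tcp_pos: [0.5924, 0.1139, 0.1334]
orientation: [0.001, 0.686, 0.728, 0.001]
wrist_force: [-0.1, -0.3, -1.4]
finger_gap: 0.0077
shift mm [  4.8  -2.5 114.4] turn [0.1 0.  0.1] j6 now 90.0 t 31.8
```

```bash
python3 -m creep '[[0.005,-0.002,0.01,0,0,0],[0.005,-0.002,0.045,0,0,0],[0.005,-0.002,0.07,0,0,0],[0.005,-0.002,0.09,0,0,0],[0.005,-0.002,0.1,0,0,0],[0.005,-0.002,0.108,0,0,0],[0.005,-0.002,0.112,0,0,0],[0.005,-0.002,0.113,0,0,0]]' && python3 -m creep '[[0,0,0,0,0,0],[0,0,0,0,0,0],[0,0,0,0,0,0],[0,0,0,0,0,0],[0,0,0,0,0,0],[0,0,0,0,0,0],[0,0,-0.01,0,0,0],[0,0,-0.03,0,0,0]]' 0.022 && python3 -m creep '[[0,0,-0.05,0,0,0],[0,0,-0.1,0,0,0],[0,0,-0.15,0,0,0],[0,0,-0.19,0,0,0],[0,0,-0.22,0,0,0],[0,0,-0.22,0,0,0],[0,0,-0.22,0,0,0],[0,0,-0.22,0,0,0]]' ; python3 w.py .615 .12 .08 .041 .052 w4.png; python3 t.py .457 .339 .22 93
```

```text
clock: 32.6
tcp_pos: [0.5897, 0.1188, 0.0194]
orientation: [0.0, 0.686, 0.728, 0.0]
wrist_force: [0.5, -0.6, -2.3]
finger_gap: 0.008
clock: 33.4
tcp_pos: [0.588, 0.1186, 0.0485]
orientation: [-0.001, 0.686, 0.728, -0.001]
wrist_force: [0.6, 0.5, 0.5]
finger_gap: 0.0225
clock: 34.2
tcp_pos: [0.5887, 0.1187, 0.2682]
orientation: [-0.001, 0.686, 0.728, -0.001]
wrist_force: [-1.0, -1.1, -0.1]
finger_gap: 0.0218
px [320. 169.] bgr [181. 175. 175.] z50/95 0.046 0.047 ctr [590.  117.9] size [ 6.9 65.8] long axis -86.6
px [358. 171.] bgr [180. 175. 174.] z50/95 0.046 0.047 ctr [641.9 118.4] size [ 9.3 66.2] long axis -87.0
px [394. 168.] bgr [66. 64. 61.] z50/95 0.047 0.052 ctr [689.1 124.4] size [ 0.9 59.3] long axis -86.3
px [338. 199.] bgr [109. 106.  99.] z50/95 0.046 0.051 ctr [617.1  77.4] size [134.5   1.4] long axis 3.2
bench z med 0.0021
shift mm [ 227.7 -118.2   48. ] turn [-0.2  0.   0.4] j6 now 90.0 t 34.2
```

View pics/w4.png

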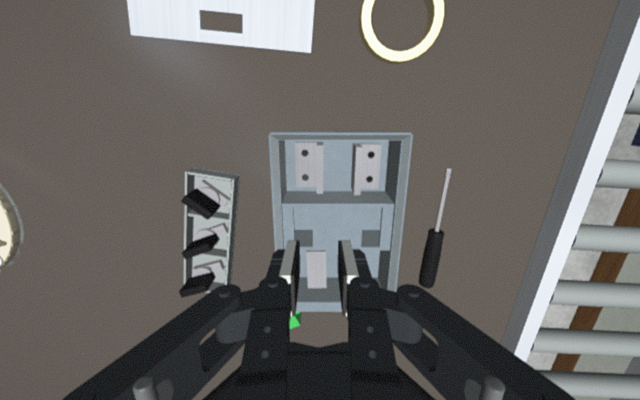

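Both brackets are in bay 1, at (309,166) and (367,167), and a tube shows in bay 0 at (317,268). Now the cover.

```bash
python3 -m creep '[[0.02,-0.01,0,0,0,-6],[0.05,-0.025,0,0,0,-14],[0.08,-0.04,0,0,0,-22],[0.11,-0.055,0.01,0,0,-30],[0.14,-0.07,0.02,0,0,-38],[0.17,-0.088,0.03,0,0,-46],[0.2,-0.104,0.04,0,0,-54],[0.228,-0.118,0.048,0,0,-62]]' 0.04 && python3 -m creep '[[0,0,0,0,0,-7],[0,0,0,0,0,-14],[0,0,0,0,0,-20],[0,0,0,0,0,-20],[0,0,0,0,0,-20],[0,0,0,0,0,-20],[0,0,0,0,0,-20],[0,0,0,0,0,-20]]'; python3 w.py .457 .339 .2 .025 .06 w5.png; python3 w.py .457 .339 .2 .0045 .015;  python3 t.py .457 .339 .22 176
```

```text
clock: 35.05
tcp_pos: [0.4561, 0.34, 0.219]
orientation: [-0.001, 0.21, 0.978, -0.001]
wrist_force: [-0.4, -0.3, 0.8]
finger_gap: 0.0398
clock: 35.85
tcp_pos: [0.4582, 0.3392, 0.2212]
orientation: [-0.0, 0.041, 0.999, -0.0]
wrist_force: [-0.7, -0.1, -0.7]
finger_gap: 0.0402
px [319. 173.] bgr [129. 117. 113.] z50/95 0.043 0.044 ctr [455.4 340.3] size [12.  69.5] long axis -1.6
px [188. 249.] bgr [87. 85. 79.] z50/95 0.044 0.058 ctr [540.8 162.5] size [23.8  8.6] long axis 25.1
px [311. 296.] bgr [210. 246. 251.] z50/95 0.026 0.026 ctr [640.7 314.8] size [78.6 24.2] long axis 81.7
bench z med 0.0066
px [319. 155.] bgr [244. 238. 232.] z50/95 0.007 0.008 ctr [456.1 340.3] size [144.5 232.7] long axis -1.7
px [198. 237.] bgr [88. 86. 80.] z50/95 0.010 0.014 ctr [540.8 162.1] size [21.6  7.1] long axis 24.1
px [312. 286.] bgr [ 80. 103. 113.] z50/95 0.010 0.015 ctr [638.9 313.5] size [80.9 21.5] long axis 82.1
bench z med 0.0066
shift mm [ 1.2 -0.4  1.3] turn [ 0.   0.  -0.6] j6 now 33.0 t 36.0
```

View pics/w5.png

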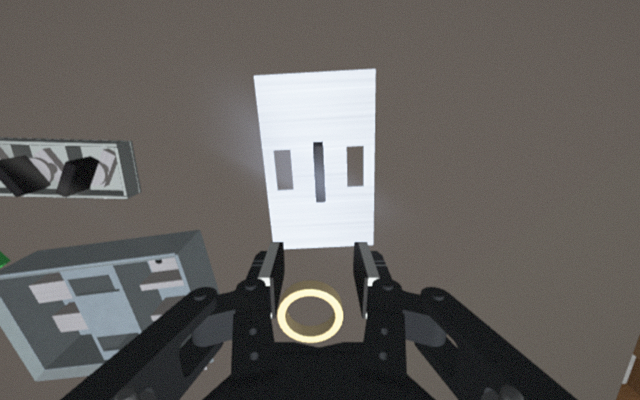

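The cover is at about (319,155), the pull at (319,173). Sizes match: pull 12 × 69.5 mm, plate 144.5 × 232.7 mm.

```bash
python3 t.py .4558 .3403 .06 178.3
```

```text
shift mm [  2.5   0.8 161.3] turn [ 0.   0.  -2.9] j6 now 33.0 t 36.0
```

```bash
python3 -m creep '[[0.0025,0.001,0.04,0,0,-2.9],[0.0025,0.001,0.08,0,0,-2.9],[0.0025,0.001,0.12,0,0,-2.9],[0.0025,0.001,0.15,0,0,-2.9],[0.0025,0.001,0.161,0,0,-2.9],[0.0025,0.001,0.161,0,0,-2.9],[0.0025,0.001,0.161,0,0,-2.9],[0.0025,0.001,0.161,0,0,-2.9]]'; python3 t.py .4558 .3403 .017 178.3
```

```text
clock: 36.75
tcp_pos: [0.4573, 0.3414, 0.0623]
orientation: [0.002, 0.015, 1.0, 0.001]
wrist_force: [-0.1, -0.9, 0.7]
finger_gap: 0.0401
shift mm [ 1.6 -1.2 45.3] turn [ 0.1  0.2 -0. ] j6 now 30.0 t 36.8
```

```bash
python3 -m creep '[[0.001,-0.001,0.015,0,0,0],[0.001,-0.001,0.03,0,0,0],[0.001,-0.001,0.04,0,0,0],[0.001,-0.001,0.045,0,0,0],[0.001,-0.001,0.045,0,0,0],[0.001,-0.001,0.045,0,0,0],[0.001,-0.001,0.045,0,0,0],[0.001,-0.001,0.045,0,0,0]]' && python3 -m creep '[[0,0,0,0,0,0],[0,0,0,0,0,0],[0,0,0,0,0,0],[0,0,0,0,0,0],[0,0,0,0,0,0],[0,0,0,0,0,0],[0,0,0,0,0,0],[0,0,0,0,0,0]]' 0 110 && python3 -m creep '[[0,0,-0.01,0,0,0],[0,0,-0.03,0,0,0],[0,0,-0.06,0,0,0],[0,0,-0.1,0,0,0],[0,0,-0.14,0,0,0],[0,0,-0.17,0,0,0],[0,0,-0.17,0,0,0],[0,0,-0.17,0,0,0]]'; python3 t.py .6187 .0431 .19 93.3; python3 w.py .456 .34 .2 .15 .19
```

```text
clock: 37.55
tcp_pos: [0.4552, 0.3398, 0.0158]
orientation: [0.0, 0.015, 1.0, 0.0]
wrist_force: [0.5, 0.8, 0.1]
finger_gap: 0.0399
clock: 38.35
tcp_pos: [0.4549, 0.3398, 0.0158]
orientation: [0.0, 0.015, 1.0, 0.0]
wrist_force: [-1.2, 0.9, 6.0]
finger_gap: 0.01
clock: 39.15
tcp_pos: [0.4547, 0.3395, 0.1851]
orientation: [0.0, 0.015, 1.0, 0.0]
wrist_force: [-1.5, 0.0, -3.2]
finger_gap: 0.0096
shift mm [-172.8 -291.4   -4.8] turn [ 0.  0. 85.] j6 now 30.0 t 39.1
px [318. 139.] bgr [241. 234. 228.] z50/95 0.176 0.177 ctr [417.1 341. ] size [145.5 155.9] long axis -1.7
px [318. 335.] bgr [239. 231. 225.] z50/95 0.176 0.177 ctr [520.8 338. ] size [23.2 27. ] long axis -2.9
px [223. 333.] bgr [234. 225. 218.] z50/95 0.177 0.177 ctr [520.6 270.7] size [ 3. 15.] long axis -47.5
px [414. 333.] bgr [228. 219. 211.] z50/95 0.176 0.177 ctr [524.5 404.2] size [16.7  3. ] long axis 45.4
px [237. 366.] bgr [228. 218. 211.] z50/95 0.177 0.177 ctr [551.9 276.8] size [ 2.7 37. ] long axis -43.3
px [400. 366.] bgr [225. 215. 206.] z50/95 0.177 0.177 ctr [555.7 396.8] size [35.4  3.1] long axis 40.3
bench z med 0.0012
```

```bash
python3 -m creep '[[-0.01,-0.018,-0.002,0,0,5],[-0.033,-0.055,-0.004,0,0,12],[-0.057,-0.095,-0.004,0,0,20],[-0.08,-0.135,-0.004,0,0,28],[-0.104,-0.175,-0.004,0,0,36],[-0.127,-0.215,-0.004,0,0,44],[-0.15,-0.254,-0.004,0,0,52],[-0.172,-0.29,-0.004,0,0,59]]' && python3 -m creep '[[0,0,0,0,0,5],[0,0,0,0,0,12],[0,0,0,0,0,19],[0,0,0,0,0,24],[0,0,0,0,0,26],[0,0,0,0,0,26],[0,0,0,0,0,26],[0,0,0,0,0,26]]'; python3 t.py .6187 .0431 .12 93.3
```

```text
clock: 40.0
tcp_pos: [0.6171, 0.0426, 0.1862]
orientation: [-0.002, 0.508, 0.861, -0.001]
wrist_force: [1.2, 0.4, -3.3]
finger_gap: 0.0098
clock: 40.8
tcp_pos: [0.6174, 0.0446, 0.1881]
orientation: [-0.001, 0.686, 0.727, -0.001]
wrist_force: [0.3, -0.1, -3.3]
finger_gap: 0.0098
shift mm [-1.6  1.3 68.1] turn [-0.1 -0.   0. ] j6 now 83.0 t 40.8
```

```bash
python3 -m creep '[[-0.001,0.001,0.02,0,0,0],[-0.001,0.001,0.04,0,0,0],[-0.001,0.001,0.06,0,0,0],[-0.001,0.001,0.07,0,0,0],[-0.001,0.001,0.077,0,0,0],[-0.001,0.001,0.08,0,0,0],[-0.001,0.001,0.08,0,0,0],[-0.001,0.001,0.08,0,0,0]]'; python3 t.py .6187 .0431 .1 93.3; cat > lid.py <<'E'
from h import *
im,d,p=cam('wrist'); P=pts(d,p); cv2.imwrite('pics/lid.png',im)
zc=np.median(P[(abs(P[...,0]-.6)<.03)&(abs(P[...,1]-.12)<.04)&(P[...,2]<.13)][:,2]); print('cover top z',zc)
c,s=np.cos(np.radians(3.3)),np.sin(np.radians(3.3))
A=(P-[.6187,.0431,0])*1000; X=A[...,0]*c+A[...,1]*s; Y=-A[...,0]*s+A[...,1]*c; Z=P[...,2]
k=(abs(X)<110)&(Y<160)&(Y>-20); 
lid=k&(abs(Z-zc)<.004); lip=k&(Z>.073)&(Z<.0815)
for y0 in (-10,20,50,80,100):
    a=lid&(abs(Y-y0)<4); b=lip&(abs(Y-y0)<4)
    print(y0,'lid x',np.percentile(X[a],[.5,99.5]).round(1) if a.any() else '','lip x',np.percentile(X[b],[.5,99.5]).round(1) if b.any() else '')
for x0 in (-50,0,50):
    a=lid&(abs(X-x0)<8); b=lip&(abs(X-x0)<8)
    print('x',x0,'lid ymax',np.percentile(Y[a],99.5).round(1) if a.any() else '','lip ymax',np.percentile(Y[b],99.5).round(1) if b.any() else '')
E
python3 lid.py
```

```text
clock: 41.6
tcp_pos: [0.6197, 0.0436, 0.1102]
orientation: [0.001, 0.686, 0.727, 0.0]
wrist_force: [-0.9, 0.2, -2.7]
finger_gap: 0.01
shift mm [-0.5 -1.  10.2] turn [ 0.1  0.  -0. ] j6 now 83.0 t 41.6
cover top z 0.10127069130499289
-10 lid x [-70.8  72.7] lip x [-85.8  84.5]
20 lid x [-70.5  72.4] lip x [-85.3  85.2]
50 lid x [-70.4  72.2] lip x [-85.5  84.9]
80 lid x [-70.2  72.2] lip x [-85.6  84.9]
100 lid x [-70.2  72.3] lip x [-85.3  85.2]
x -50 lid ymax 115.6 lip ymax 128.7
x 0 lid ymax 115.7 lip ymax 128.8
x 50 lid ymax 115.6 lip ymax 128.8
```

View pics/lid.png

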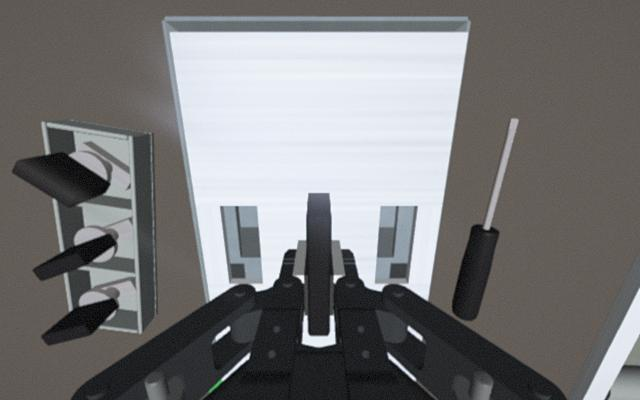

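The cover hangs level over the case. The lip edges put it about 1.1 mm too far in case +x, with y and yaw aligned. I'll correct that and lower gently.

```bash
python3 -m creep '[[0,-0.001,0.003,0,0,0],[0,-0.001,0.008,0,0,0],[0,-0.001,0.013,0,0,0],[0,-0.001,0.018,0,0,0],[0,-0.001,0.021,0,0,0],[0,-0.001,0.024,0,0,0],[0,-0.001,0.027,0,0,0],[0,-0.001,0.028,0,0,0]]'; python3 lid.py; python3 t.py .6187 .0431 .0778 93.3
```

```text
clock: 42.45
tcp_pos: [0.6179, 0.0436, 0.0809]
orientation: [-0.0, 0.687, 0.727, -0.0]
wrist_force: [-0.1, 0.1, -2.9]
finger_gap: 0.0099
cover top z 0.07199661221426248
-10 lid x [-80.9  80. ] lip x [-85.4  84.7]
20 lid x [-80.6  80.1] lip x [-85.3  84.6]
50 lid x [-80.6  79.9] lip x [-85.3  84.5]
80 lid x [-80.5  80.1] lip x [-85.3  84.7]
100 lid x [-80.6  79.9] lip x [-85.5  84.9]
x -50 lid ymax 124.3 lip ymax 127.7
x 0 lid ymax 124.3 lip ymax 127.6
x 50 lid ymax 124.2 lip ymax 127.6
shift mm [-0.5  0.8  3.1] turn [-0.  0. -0.] j6 now 83.0 t 42.5
```

```bash
python3 -m creep '[[0,0,0.001,0,0,0],[0,0,0.002,0,0,0],[0,0,0.003,0,0,0],[0,0,0.004,0,0,0],[0,0,0.004,0,0,0],[0,0,0.004,0,0,0],[0,0,0.004,0,0,0],[0,0,0.004,0,0,0]]'; python3 t.py .6187 .0431 .0778 93.3
```

```text
clock: 43.3
tcp_pos: [0.6181, 0.0436, 0.0778]
orientation: [0.0, 0.687, 0.727, 0.0]
wrist_force: [-2.7, -0.3, 3.9]
finger_gap: 0.0101
shift mm [-0.5  0.5 -0. ] turn [ 0.  0. -0.] j6 now 83.0 t 43.3
```

```bash
python3 -m creep '[[0,0,0,0,0,0],[0,0,0,0,0,0],[0,0,0,0,0,0],[0,0,0,0,0,0],[0,0,-0.01,0,0,0],[0,0,-0.04,0,0,0],[0,0,-0.09,0,0,0],[0,0,-0.13,0,0,0]]' 0.035; python3 t.py .4316 .0635 .17 144.5
```

```text
clock: 44.1
tcp_pos: [0.6181, 0.0436, 0.2101]
orientation: [0.0, 0.687, 0.727, 0.0]
wrist_force: [-0.0, 0.4, -0.1]
finger_gap: 0.0351
shift mm [  30.6 -185.1   39.9] turn [  0.1   0.  -51.2] j6 now 83.0 t 44.1
```

```bash
python3 -m creep '[[0.005,-0.03,0,0,0,-8],[0.01,-0.062,0.005,0,0,-16],[0.015,-0.093,0.01,0,0,-25],[0.02,-0.124,0.02,0,0,-33],[0.025,-0.155,0.03,0,0,-42],[0.03,-0.185,0.04,0,0,-51.2],[0.03,-0.185,0.04,0,0,-51.2],[0.03,-0.185,0.04,0,0,-51.2]]'; python3 w.py .43 .04 .1 .06 .08 w6.png; python3 t.py .4316 .0635 .17 144.5
```

```text
clock: 44.9
tcp_pos: [0.4318, 0.063, 0.1682]
orientation: [0.001, 0.305, 0.952, 0.0]
wrist_force: [0.3, 0.5, 0.0]
finger_gap: 0.0352
px [318. 196.] bgr [103. 103. 102.] z50/95 0.072 0.073 ctr [431.   63.9] size [12.  41.6] long axis -36.0
px [260. 229.] bgr [56. 54. 54.] z50/95 0.071 0.073 ctr [425.1  -1.6] size [41.9 12.6] long axis 23.2
px [218. 261.] bgr [40. 38. 38.] z50/95 0.068 0.072 ctr [427.  -57.5] size [13.7  4.5] long axis 2.7
bench z med 0.0013
shift mm [ 1.5 -0.3 -1.5] turn [ 0.1  0.1 -0.1] j6 now 33.0 t 45.0
```

View pics/w6.png

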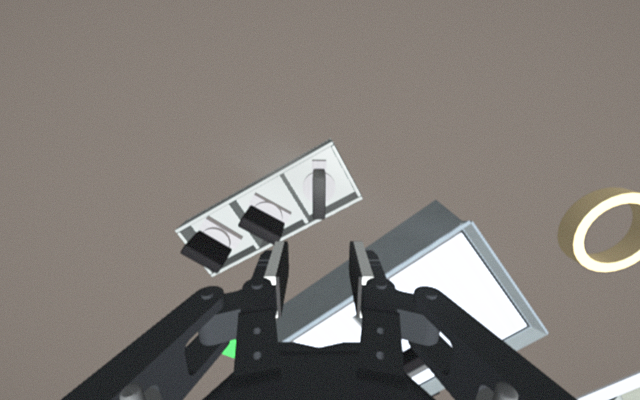

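The wing of toggle 0 is at (319,196) in line with the fingers, and the cover looks flat inside the case rim. Descend and grip.

```bash
python3 t.py .431 .0639 .08 144.0;  python3 -m creep '[[0.002,0,0.03,0,0,0.3],[0.002,0,0.06,0,0,0.3],[0.002,0,0.08,0,0,0.3],[0.002,0,0.09,0,0,0.3],[0.002,0,0.09,0,0,0.3],[0.002,0,0.09,0,0,0.3],[0.002,0,0.09,0,0,0.3],[0.002,0,0.09,0,0,0.3]]'; python3 t.py .431 .0639 .04 144.0
```

```text
shift mm [ 2.5 -0.5 88.5] turn [0.1 0.1 0.4] j6 now 33.0 t 45.0
clock: 45.75
tcp_pos: [0.4311, 0.064, 0.0783]
orientation: [0.001, 0.308, 0.952, 0.0]
wrist_force: [0.4, -0.4, 0.3]
finger_gap: 0.0349
shift mm [ 0.  -0.2 38.3] turn [0.1 0.1 0.2] j6 now 34.0 t 45.8
```

```bash
python3 -m creep '[[0,0,0.015,0,0,0],[0,0,0.03,0,0,0],[0,0,0.037,0,0,0],[0,0,0.038,0,0,0],[0,0,0.038,0,0,0],[0,0,0.038,0,0,0],[0,0,0.038,0,0,0],[0,0,0.038,0,0,0]]' && python3 -m creep '[[0,0,0,0,0,0],[0,0,0,0,0,0],[0,0,0,0,0,0],[0,0,0,0,0,0],[0,0,0,0,0,0],[0,0,0,0,0,0],[0,0,0,0,0,0],[0,0,0,0,0,0]]' 0 80 && python3 -m creep '[[0,0,-0.02,0,0,0],[0,0,-0.05,0,0,0],[0,0,-0.09,0,0,0],[0,0,-0.13,0,0,0],[0,0,-0.16,0,0,0],[0,0,-0.17,0,0,0],[0,0,-0.17,0,0,0],[0,0,-0.17,0,0,0]]'; python3 t.py .5718 .0404 .2 93.3
```

```text
clock: 46.55
tcp_pos: [0.4304, 0.0641, 0.0397]
orientation: [0.0, 0.307, 0.952, 0.0]
wrist_force: [-0.5, 1.2, -0.5]
finger_gap: 0.0347
clock: 47.35
tcp_pos: [0.4304, 0.0641, 0.0396]
orientation: [0.0, 0.307, 0.952, 0.0]
wrist_force: [-0.5, 0.3, 5.7]
finger_gap: 0.0107
clock: 48.15
tcp_pos: [0.4291, 0.0641, 0.2076]
orientation: [-0.001, 0.307, 0.952, -0.0]
wrist_force: [-0.7, -0.0, -1.3]
finger_gap: 0.0108
shift mm [-129.6   64.3    7.3] turn [-0.1 -0.1 50.9] j6 now 34.0 t 48.1
```

```bash
python3 -m creep '[[-0.02,0.01,0,0,0,8],[-0.043,0.021,0,0,0,16],[-0.065,0.032,0.002,0,0,25],[-0.087,0.043,0.004,0,0,33],[-0.108,0.053,0.006,0,0,42],[-0.13,0.064,0.007,0,0,51],[-0.13,0.064,0.007,0,0,51],[-0.13,0.064,0.007,0,0,51]]'; cat > slot.py <<'E'
from h import *
im,d,p=cam('wrist'); P=pts(d,p); cv2.imwrite('pics/slot.png',im)
c,s=np.cos(np.radians(3.3)),np.sin(np.radians(3.3))
A=(P-[.6187,.0431,0])*1000; X=A[...,0]*c+A[...,1]*s; Y=-A[...,0]*s+A[...,1]*c; Z=A[...,2]
lid=(abs(X)<76)&(abs(Y)<122)&(abs(Z-68)<4); a,b=X[lid],Y[lid]
M=np.c_[a,b,np.ones(len(a))]; k=np.linalg.lstsq(M,Z[lid],rcond=None)[0]; print('lid plane tilt mrad',(k[:2]*1000).round(1),'z0',k[2].round(2))
# slots: pixels whose ray meets the lid plane inside |.| but depth is below it
n,l,st,ce=cv2.connectedComponentsWithStats(((abs(X)<72)&(abs(Y)<60)&(Z<62)).astype(np.uint8))
for i in range(1,n):
    if st[i,4]<80: continue
    v,u=np.nonzero(l==i); W=np.array([ray(x,y,.068,p) for x,y in zip(u,v)])-[.6187,.0431,0]; W*=1000
    q=np.c_[W[:,0]*c+W[:,1]*s,-W[:,0]*s+W[:,1]*c].astype(np.float32); r=cv2.minAreaRect(q)
    print('hole case-frame ctr',np.round(r[0],1),'size',np.round(r[1],1),'ang',round(r[2],1),'x',np.percentile(q[:,0],[1,99]).round(1),'y',np.percentile(q[:,1],[1,99]).round(1))
for y0 in (50,80,105):
    t=lid&(abs(Y-y0)<4); print(y0,'lid x',np.percentile(X[t],[.5,99.5]).round(1))
E
python3 slot.py; python3 t.py .5718 .0404 .2 93.3
```

```text
clock: 48.95
tcp_pos: [0.5716, 0.0399, 0.1995]
orientation: [-0.002, 0.687, 0.727, -0.002]
wrist_force: [0.5, -0.1, -1.1]
finger_gap: 0.0107
lid plane tilt mrad [-0.4 -0.4] z0 69.02
hole case-frame ctr [-47.2   8.5] size [36.  20.9] ang 90.0 x [-57.5 -36.8] y [-9.5 26.5]
hole case-frame ctr [45.9  0.6] size [19.7 51.6] ang 0.1 x [36.2 55.1] y [-25.2  26.4]
50 lid x [-75.3  75.3]
80 lid x [-75.2  75.5]
105 lid x [-75.   75.2]
shift mm [0.3 0.5 0.1] turn [-0.3 -0.  -0. ] j6 now 83.0 t 49.0
```

View pics/slot.png

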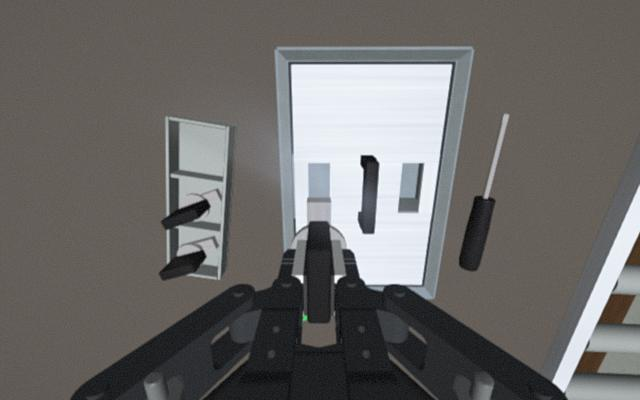

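The cover sits flat (tilt under 1 mrad) and inside the rim. Slot 0 is at (319,180) under the held toggle, slot 1 at (411,188). Next I'll lower to just above slot 0.

```bash
python3 -m creep '[[0.0015,0,0.03,0,0,0],[0.0015,0,0.06,0,0,0],[0.0015,0,0.075,0,0,0],[0.0015,0,0.083,0,0,0],[0.0015,0,0.083,0,0,0],[0.0015,0,0.083,0,0,0],[0.0015,0,0.083,0,0,0],[0.0015,0,0.083,0,0,0]]'; python3 slot.py; python3 t.py .5718 .0416 .078 93.3
```

```text
clock: 49.8
tcp_pos: [0.5735, 0.0414, 0.1204]
orientation: [0.001, 0.687, 0.727, 0.001]
wrist_force: [0.2, -0.1, 0.1]
finger_gap: 0.0111
lid plane tilt mrad [-0.4  0.4] z0 68.94
hole case-frame ctr [-47.6  10.3] size [33.  20.9] ang 89.8 x [-58.  -37.2] y [-4.5 26.8]
hole case-frame ctr [45.6  1.2] size [19.  50.5] ang 0.0 x [36.1 54.9] y [-24.   26.5]
50 lid x [-75.3  75.6]
80 lid x [-75.3  75.7]
105 lid x [-75.3  75.6]
shift mm [ 0.3 -1.7 42.2] turn [ 0.1  0.  -0.1] j6 now 83.0 t 49.9
```

View pics/slot.png

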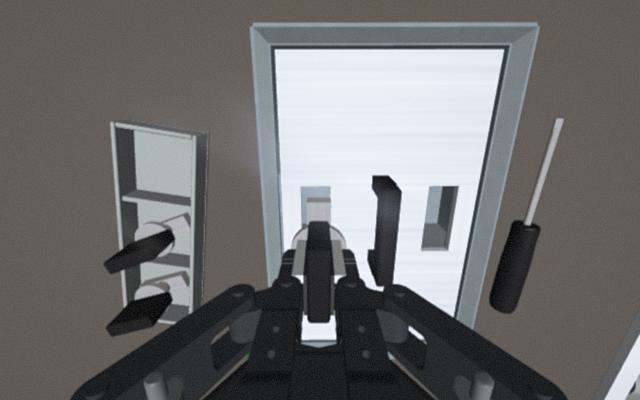

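```bash
python3 -m creep '[[0,-0.001,0.002,0,0,0],[0,-0.001,0.004,0,0,0],[0,-0.001,0.006,0,0,0],[0,-0.001,0.007,0,0,0],[0,-0.001,0.007,0,0,0],[0,-0.001,0.007,0,0,0],[0,-0.001,0.007,0,0,0],[0,-0.001,0.007,0,0,0]]';  python3 t.py .5718 .0416 .078 93.3
```

```text
clock: 50.65
tcp_pos: [0.5718, 0.0413, 0.1123]
orientation: [0.0, 0.687, 0.727, 0.0]
wrist_force: [-0.2, -0.8, -1.9]
finger_gap: 0.0109
shift mm [ 0.3 -0.  34.3] turn [ 0.   0.  -0.1] j6 now 83.0 t 50.6
```

```bash
python3 -m creep '[[0,0,0.004,0,0,0],[0,0,0.008,0,0,0],[0,0,0.012,0,0,0],[0,0,0.016,0,0,0],[0,0,0.02,0,0,0],[0,0,0.024,0,0,0],[0,0,0.026,0,0,0],[0,0,0.026,0,0,0]]';  python3 t.py .5718 .0416 .078 93.3;  python3 -m creep '[[0,0,0.002,0,0,0],[0,0,0.004,0,0,0],[0,0,0.006,0,0,0],[0,0,0.007,0,0,0],[0,0,0.0075,0,0,0],[0,0,0.008,0,0,0],[0,0,0.008,0,0,0],[0,0,0.008,0,0,0]]';  python3 t.py .5718 .0416 .078 93.3
```

```text
clock: 51.45
tcp_pos: [0.5715, 0.0414, 0.0859]
orientation: [-0.0, 0.687, 0.727, -0.0]
wrist_force: [0.6, 0.3, -0.7]
finger_gap: 0.011
shift mm [0.2 0.3 7.9] turn [-0.   0.  -0.1] j6 now 83.0 t 51.5
clock: 52.25
tcp_pos: [0.5718, 0.0414, 0.0783]
orientation: [0.0, 0.687, 0.727, 0.0]
wrist_force: [0.7, 0.7, -0.9]
finger_gap: 0.0111
shift mm [ 0.2 -0.   0.3] turn [ 0.   0.  -0.1] j6 now 83.0 t 52.2
```

```bash
python3 -m creep '[[0,0,0.0005,0,0,0],[0,0,0.001,0,0,0],[0,0,0.001,0,0,0],[0,0,0.001,0,0,0],[0,0,0.001,0,0,0],[0,0,0.001,0,0,0],[0,0,0.001,0,0,0],[0,0,0.001,0,0,0]]';  python3 -m creep '[[0,0,0,0,0,-6],[0,0,0,0,0,-12],[0,0,0,0,0,-18],[0,0,0,0,0,-24],[0,0,0,0,0,-30],[0,0,0,0,0,-36],[0,0,0,0,0,-42],[0,0,0,0,0,-48]]';  python3 t.py .5718 .0416 .078 183.3
```

```text
clock: 53.05
tcp_pos: [0.5719, 0.0413, 0.0776]
orientation: [0.0, 0.687, 0.727, 0.0]
wrist_force: [-1.9, 0.9, 5.3]
finger_gap: 0.011
clock: 53.85
tcp_pos: [0.5725, 0.0411, 0.0776]
orientation: [0.001, 0.33, 0.944, -0.0]
wrist_force: [0.2, -0.6, 3.4]
finger_gap: 0.0108
shift mm [ 0.9 -0.1 -0.4] turn [ -0.    0.1 -41.9] j6 now 35.0 t 53.9
```

Collar is down (5 N up) and the foot turns freely. I'll finish the quarter turn, release and lift, then check.

```bash
python3 -m creep '[[0,0,0,0,0,-6],[0,0,0,0,0,-12],[0,0,0,0,0,-18],[0,0,0,0,0,-24],[0,0,0,0,0,-30],[0,0,0,0,0,-36],[0,0,0,0,0,-42],[0,0,0,0,0,-42]]';  python3 t.py .5718 .0416 .078 183.3;  python3 -m creep '[[0,0,0,0,0,0],[0,0,0,0,0,0],[0,0,0,0,0,0],[0,0,0,0,0,0],[0,0,0,0,0,0],[0,0,-0.01,0,0,0],[0,0,-0.04,0,0,0],[0,0,-0.08,0,0,0]]' 0.03; python3 -m creep '[[0,0,-0.03,0,0,0],[0,0,-0.05,0,0,0],[0,0,-0.05,0,0,0],[0,0,-0.05,0,0,0],[0,0,-0.05,0,0,0],[0,0,-0.05,0,0,0],[0,0,-0.05,0,0,0],[0,0,-0.05,0,0,0]]'; python3 w.py .5718 .041 .1 .095 .125; python3 w.py .5718 .041 .04 .0715 .077;python3 t.py .4252 -.0016 .17 203.3
```

```text
clock: 54.65
tcp_pos: [0.5726, 0.0411, 0.0776]
orientation: [0.001, -0.028, 1.0, -0.0]
wrist_force: [0.0, -2.0, 3.4]
finger_gap: 0.0107
shift mm [ 0.7  0.5 -0.4] turn [-0.   0.1 -0.1] j6 now -7.0 t 54.6
clock: 55.45
tcp_pos: [0.5702, 0.0415, 0.1569]
orientation: [-0.002, -0.028, 1.0, 0.0]
wrist_force: [1.6, -0.1, 0.5]
finger_gap: 0.0299
clock: 56.25
tcp_pos: [0.5715, 0.0414, 0.2066]
orientation: [-0.001, -0.028, 1.0, 0.0]
wrist_force: [-0.2, -0.3, -0.7]
finger_gap: 0.0298
px [318. 199.] bgr [114. 104. 100.] z50/95 0.110 0.111 ctr [573.3  41.2] size [42.  11.3] long axis 3.2
px [318. 240.] bgr [63. 58. 56.] z50/95 0.105 0.106 ctr [617.6  43.6] size [12.1 69.3] long axis -86.8
bench z med 0.0011
px [318. 158.] bgr [149. 144. 135.] z50/95 0.074 0.077 ctr [539.5  38.8] size [ 4.  49.5] long axis -86.8
px [308. 190.] bgr [195. 185. 182.] z50/95 0.074 0.075 ctr [573.8  29.5] size [30.9  9.9] long axis 0.8
px [329. 190.] bgr [192. 182. 179.] z50/95 0.074 0.075 ctr [573.2  53.1] size [30.6  9.4] long axis 3.7
bench z med 0.0011
shift mm [148.6 -34.8  37. ] turn [  0.   -0.  -20.1] j6 now -7.0 t 56.4
```

Toggle 0 is down: wing top at z 0.110 and axis 3.2°, so it lies across the slot. Next is toggle 1.

```bash
python3 -m creep '[[0.015,-0.004,0.0,0,0,-2],[0.045,-0.011,0.0,0,0,-6],[0.075,-0.018,0.005,0,0,-10],[0.105,-0.025,0.015,0,0,-14],[0.135,-0.032,0.03,0,0,-18],[0.149,-0.035,0.037,0,0,-20],[0.149,-0.035,0.037,0,0,-20],[0.149,-0.035,0.037,0,0,-20]]' 0.035 && python3 w.py .4252 -.0016 .04 .062 .08; python3 t.py .4252 -.0016 .04 203.2
```

```text
clock: 57.15
tcp_pos: [0.4257, -0.002, 0.1708]
orientation: [0.001, -0.2, 0.98, -0.0]
wrist_force: [-0.0, -0.2, 0.3]
finger_gap: 0.0352
px [319. 196.] bgr [129. 129. 125.] z50/95 0.072 0.073 ctr [424.9  -1.8] size [41.6 11.4] long axis 23.4
bench z med 0.0014
shift mm [  1.1   1.  131. ] turn [-0.1  0.1 -0.1] j6 now -34.0 t 57.2
```

```bash
python3 -m creep '[[0.0008,0.0006,0.04,0,0,0],[0.0008,0.0006,0.08,0,0,0],[0.0008,0.0006,0.105,0,0,0],[0.0008,0.0006,0.12,0,0,0],[0.0008,0.0006,0.128,0,0,0],[0.0008,0.0006,0.131,0,0,0],[0.0008,0.0006,0.131,0,0,0],[0.0008,0.0006,0.131,0,0,0]]' && python3 -m creep '[[0,0,0,0,0,0],[0,0,0,0,0,0],[0,0,0,0,0,0],[0,0,0,0,0,0],[0,0,0,0,0,0],[0,0,0,0,0,0],[0,0,0,0,0,0],[0,0,0,0,0,0]]' 0 80 && python3 -m creep '[[0,0,-0.02,0,0,0],[0,0,-0.05,0,0,0],[0,0,-0.09,0,0,0],[0,0,-0.13,0,0,0],[0,0,-0.16,0,0,0],[0,0,-0.18,0,0,0],[0,0,-0.18,0,0,0],[0,0,-0.18,0,0,0]]'; python3 t.py .6649 .0462 .2 93.3
```

```text
clock: 58.0
tcp_pos: [0.4251, -0.0018, 0.0401]
orientation: [0.001, -0.201, 0.98, -0.0]
wrist_force: [0.6, 0.5, -0.3]
finger_gap: 0.0349
clock: 58.8
tcp_pos: [0.4249, -0.0019, 0.0402]
orientation: [0.001, -0.201, 0.98, -0.0]
wrist_force: [0.9, -0.3, 5.8]
finger_gap: 0.011
clock: 59.6
tcp_pos: [0.4238, -0.0016, 0.2188]
orientation: [0.0, -0.201, 0.98, -0.0]
wrist_force: [0.0, -0.7, -1.2]
finger_gap: 0.0111
shift mm [-240.4  -51.    18.8] turn [ -0.    0.  109.9] j6 now -34.0 t 59.6
```

```bash
python3 -m creep '[[-0.02,-0.004,0,0,0,7],[-0.05,-0.01,0,0,0,15],[-0.085,-0.018,0,0,0,23],[-0.12,-0.025,0.003,0,0,31],[-0.155,-0.033,0.006,0,0,39],[-0.19,-0.04,0.01,0,0,47],[-0.22,-0.047,0.015,0,0,55],[-0.24,-0.051,0.019,0,0,62]]' &&  python3 -m creep '[[0,0,0,0,0,8],[0,0,0,0,0,16],[0,0,0,0,0,24],[0,0,0,0,0,32],[0,0,0,0,0,40],[0,0,0,0,0,48],[0,0,0,0,0,48],[0,0,0,0,0,48]]'; python3 slot.py;  python3 t.py .6645 .0463 .113 93.3
```

```text
clock: 60.4
tcp_pos: [0.6654, 0.0464, 0.1965]
orientation: [-0.002, 0.335, 0.942, -0.001]
wrist_force: [0.5, -0.5, 0.0]
finger_gap: 0.0109
clock: 61.2
tcp_pos: [0.6639, 0.046, 0.1984]
orientation: [-0.001, 0.686, 0.728, -0.001]
wrist_force: [0.3, 0.3, -1.0]
finger_gap: 0.0107
lid plane tilt mrad [ 2.2 -0. ] z0 68.92
hole case-frame ctr [-43.5  21.7] size [10.3 13.1] ang 84.7 x [-50.1 -36.8] y [16.4 26.3]
hole case-frame ctr [46.6 10.1] size [20.8 32.6] ang 0.1 x [36.3 56.9] y [-6.2 26.4]
50 lid x [-75.5  75.4]
80 lid x [-75.7  75.3]
105 lid x [-75.4  75.3]
shift mm [ 0.2  0.6 85.8] turn [-0.1 -0.   0.1] j6 now 84.0 t 61.2
```

```bash
python3 -m creep '[[0,0,0.03,0,0,0],[0,0,0.06,0,0,0],[0,0,0.075,0,0,0],[0,0,0.083,0,0,0],[0,0,0.086,0,0,0],[0,0,0.086,0,0,0],[0,0,0.086,0,0,0],[0,0,0.086,0,0,0]]' && python3 -m creep '[[0,0,0,0,0,0],[0,0,0,0,0,0],[0,0,0,0,0,0],[0,0,0,0,0,0],[0,0,0,0,0,0],[0,0,0,0,0,0],[0,0,0,0,0,0],[0,0,0,0,0,0]]';  python3 t.py .665 .0462 .0785 93.3
```

```text
clock: 62.05
tcp_pos: [0.6655, 0.046, 0.1155]
orientation: [0.001, 0.687, 0.727, 0.001]
wrist_force: [-0.1, -0.5, 0.3]
finger_gap: 0.0107
clock: 62.85
tcp_pos: [0.6647, 0.046, 0.1142]
orientation: [0.0, 0.687, 0.727, -0.0]
wrist_force: [0.2, -0.1, -0.8]
finger_gap: 0.0109
shift mm [ 0.2  0.3 35.7] turn [-0.   0.  -0.1] j6 now 84.0 t 62.9
```

```bash
python3 -m creep '[[0,0,0.004,0,0,0],[0,0,0.008,0,0,0],[0,0,0.012,0,0,0],[0,0,0.016,0,0,0],[0,0,0.02,0,0,0],[0,0,0.024,0,0,0],[0,0,0.028,0,0,0],[0,0,0.028,0,0,0]]';  python3 t.py .665 .0462 .0785 93.3;  python3 -m creep '[[0,0,0.002,0,0,0],[0,0,0.004,0,0,0],[0,0,0.005,0,0,0],[0,0,0.006,0,0,0],[0,0,0.007,0,0,0],[0,0,0.0075,0,0,0],[0,0,0.008,0,0,0],[0,0,0.008,0,0,0]]';  python3 t.py .665 .0462 .0785 93.3
```

```text
clock: 63.65
tcp_pos: [0.6642, 0.046, 0.0854]
orientation: [-0.0, 0.687, 0.727, -0.0]
wrist_force: [0.3, -0.1, -0.7]
finger_gap: 0.0109
shift mm [0.2 0.8 6.9] turn [-0.1 -0.  -0.1] j6 now 84.0 t 63.6
clock: 64.45
tcp_pos: [0.6647, 0.046, 0.0783]
orientation: [0.0, 0.687, 0.727, 0.0]
wrist_force: [0.5, 0.4, -0.1]
finger_gap: 0.0111
shift mm [ 0.2  0.3 -0.2] turn [ 0.   0.  -0.1] j6 now 84.0 t 64.5
```

```bash
python3 -m creep '[[0,0,0.0005,0,0,0],[0,0,0.0008,0,0,0],[0,0,0.0008,0,0,0],[0,0,0.0008,0,0,0],[0,0,0.0008,0,0,0],[0,0,0.0008,0,0,0],[0,0,0.0008,0,0,0],[0,0,0.0008,0,0,0]]';  python3 -m creep '[[0,0,0,0,0,-6],[0,0,0,0,0,-12],[0,0,0,0,0,-18],[0,0,0,0,0,-24],[0,0,0,0,0,-30],[0,0,0,0,0,-36],[0,0,0,0,0,-42],[0,0,0,0,0,-48]]';  python3 t.py .665 .0462 .078 183.3
```

```text
clock: 65.25
tcp_pos: [0.6648, 0.046, 0.0782]
orientation: [0.0, 0.687, 0.727, 0.0]
wrist_force: [-2.2, 0.6, 4.8]
finger_gap: 0.011
clock: 66.05
tcp_pos: [0.6657, 0.0458, 0.0782]
orientation: [0.001, 0.33, 0.944, 0.0]
wrist_force: [-0.1, -0.2, 3.7]
finger_gap: 0.0106
shift mm [ 0.8 -0.1  0.2] turn [  0.    0.1 -41.9] j6 now 36.0 t 66.0
```

```bash
python3 -m creep '[[0,0,0,0,0,-6],[0,0,0,0,0,-12],[0,0,0,0,0,-18],[0,0,0,0,0,-24],[0,0,0,0,0,-30],[0,0,0,0,0,-36],[0,0,0,0,0,-42],[0,0,0,0,0,-42]]';  python3 -m creep '[[0,0,0,0,0,0],[0,0,0,0,0,0],[0,0,0,0,0,0],[0,0,0,0,0,0],[0,0,0,0,0,0],[0,0,-0.01,0,0,0],[0,0,-0.04,0,0,0],[0,0,-0.08,0,0,0]]' 0.03; python3 -m creep '[[0.02,0,-0.03,0,0,0],[0.05,0,-0.06,0,0,0],[0.08,0,-0.1,0,0,0],[0.08,0,-0.12,0,0,0],[0.08,0,-0.12,0,0,0],[0.08,0,-0.12,0,0,0],[0.08,0,-0.12,0,0,0],[0.08,0,-0.12,0,0,0]]'; python3 w.py .619 .043 .1 .095 .125 w8.png; python3 slot.py
python3 - <<'E'
from h import *
im,d,p=cam('top'); cv2.imwrite('pics/top9.png',cv2.resize(im[120:300,150:480],None,fx=2.4,fy=2.4,interpolation=cv2.INTER_CUBIC))
E
```

```text
clock: 66.85
tcp_pos: [0.6657, 0.0459, 0.0782]
orientation: [0.001, -0.028, 1.0, -0.0]
wrist_force: [0.8, 0.2, 5.1]
finger_gap: 0.011
clock: 67.65
tcp_pos: [0.6631, 0.0461, 0.1567]
orientation: [-0.002, -0.028, 1.0, 0.0]
wrist_force: [0.2, 0.1, 0.5]
finger_gap: 0.0299
clock: 68.45
tcp_pos: [0.5844, 0.0416, 0.2758]
orientation: [-0.001, -0.028, 1.0, 0.0]
wrist_force: [0.3, -0.2, -0.7]
finger_gap: 0.0299
px [319. 170.] bgr [121. 110. 106.] z50/95 0.110 0.111 ctr [573.5  41.7] size [41.5 11.4] long axis 3.1
px [318. 205.] bgr [107.  97.  93.] z50/95 0.105 0.106 ctr [617.9  43.4] size [11.4 69.9] long axis -86.7
px [318. 241.] bgr [68. 64. 63.] z50/95 0.110 0.111 ctr [666.   46.3] size [42.4 11.4] long axis 3.2
bench z med 0.0013
lid plane tilt mrad [ 0.1 -0.7] z0 69.06
hole case-frame ctr [-47.8 -17.9] size [15.2 19.8] ang 88.5 x [-57.5 -38.1] y [-25.7 -11.9]
hole case-frame ctr [-47.7  19.8] size [14.2 19.4] ang 89.9 x [-57.4 -38. ] y [14.1 26.9]
50 lid x [-75.   63.2]
80 lid x [-74.9  75.3]
105 lid x [-74.8  75.6]
```

View pics/w8.png

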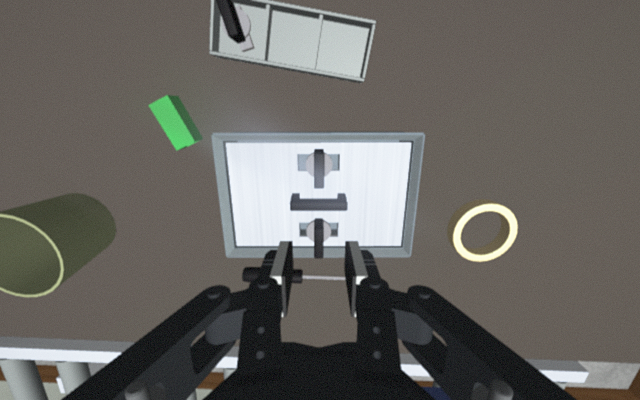

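View pics/top9.png

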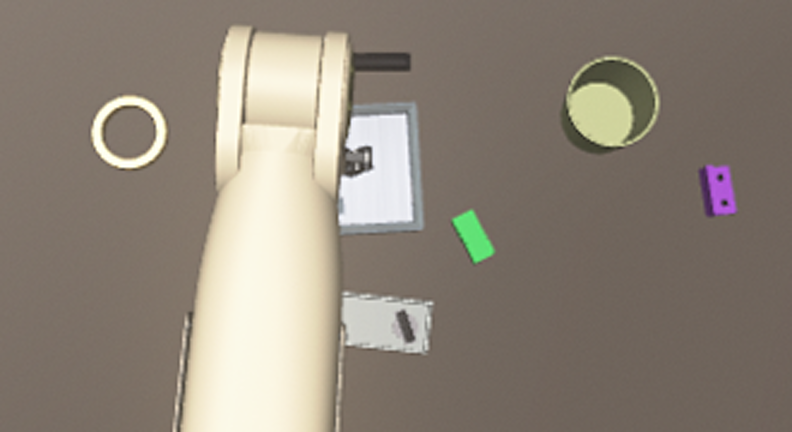

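The wrist view shows both toggles' wings lying across their slots, at (319,168) and (319,238). The cover is inside the rim, and the tape, pail, driver and green decoy are in place. The top view, partly hidden by the arm, shows no loose grey parts on the bench. The gripper is open and clear, so I'm handing in.

```bash
python3 -c "
from workcell import env
print(env.hand_in(), env.get_state()['clock'])"
```

```text
the job is handed in; nothing more can be done
the job is handed in; nothing more can be done
```

The case is packed, covered and locked, and I handed the job in at about 69 s of the 210 s limit. The hand-in gives no verdict.

**What I did:** I put both tubes in bay 0 and both brackets in bay 1. I then laid the cover inside the rim and locked it with two toggles, each with its collar down and turned a quarter turn.

**Last checks:**
- **Cover:** it lies flat inside the rim, with under 1 mrad of tilt and its top face at 69 mm. The true height is 68 mm; the camera reads about 1 mm high.
- **Toggles:** both wings are at 110 mm, about 1 mm over nominal (the same camera offset), and lie at 3.1–3.2° against the case's 3.3°, so the feet lie across the slots.
- **Bystanders:** the tape, pail and decoys look undisturbed, and so does the visible part of the driver.

**Less than perfect:**
- **Toggle off centre:** the toggle in slot 0 sits about 2.5 mm off the slot's centre line across its width, and about 0.6 mm off along it. Slot 1 was mostly hidden in the last view; from the cover's pull, its toggle is about 1 mm off.
- **Light contact:** the gripper touched the case while I placed the tubes, with 10–13 N shown at the wrist at the end of each lowering. The first tube ended about 10 mm inward of its target but well inside the bay.
- **Mistyped rows:** the first two rows of the first move were in mm instead of m. The 50 mm per-row cap limited them, and the arm ended where intended.
- **Top view blocked:** the arm hid part of the final top picture, so the check on the case rests mainly on the wrist camera.

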